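# Set out the bars for a breakdown test

## Robot

A 6-joint arm with a two-finger parallel gripper is mounted at the origin on the work surface. World frame = base frame: x ahead of the robot, y to its left, z up, the work surface at z = 0. Lengths are in m, angles in rad, forces in N, time in s.
With the tool pointing down it reaches from about 0.375 to 0.925 m from the base axis. Payload 5.7 kg.
Tool frame: the origin (TCP) lies between the finger pads; the fingertips stand tip_extent ahead of it and the grasp point (between the pads) lies 5 mm behind it (tip_extent is the distance from the TCP to the fingertips, in m); z points along the fingers, y is the direction in which the jaws open and shut (so a half turn about z gives the same grasp; the last joint's range is limited). The gripper opens to 85 mm and grips with 20 to 120 N. Pads are 22 mm wide; open, the fingers measure 114 mm over their backs; the gripper's body (76 mm by 85 mm) begins 54 mm behind the grasp point. The pads swing forward as they close: fully open they stand 13 mm farther back than shut.
Start: joints at [-1.451, 0.359, 1.51, -0, 1.272, -0.115], TCP at [0.14, -0.584, 0.245] pointing down, gripper open.
Joint ranges: [-2.97, 2.97], [-1.01, 2.36], [0.21, 2.38], [-0.96, 4.11], [0.2, 2.71], [-2.98, 2.98]. Speed limits (rad/s): [2.39, 2.39, 3.14, 3.14, 3.14, 3.14].

## Interface

Orientations are given as a rotation vector (axis times angle).
In Python, from bench import * gives the robot as it stands. The module is installed in compiled form; this text tells all that it offers.
- The arm moves only by the tool step_arm, never from a script. Its argument "series" is a list of rows, each a list of 5 numbers: the gripper's target within -1 to 1 (shut at 1, half-way at 0, fully open at -1), then the shift along the tool's x, y, z each as a share of 0.1 m, from -1 to 1, then the turn about the tool's z as a share of pi/4 rad, from -1 to 1. In form: [[hand, dx, dy, dz, twist], ...]. A call has 1 to 10 rows; each row shifts and turns the commanded pose from where the row before left it, along the tool's axes as they then stand; what a row does not reach is not made up. A row lasts 1/12 s, in which the tool goes at most 41.7 mm and 7.16 degrees, less where a joint would pass 70% of its speed; a pose out of reach is approached as far as the arm can. A call with a number of a shift or a turn outside -1 to 1 is refused whole. A call with a gripper value outside its range is refused whole. The fingers move at their own pace and stop on an object; "newtons" is the grip in N (left out, the last holds). Time passes only in rows, so rows that do not move let the fingers close. It gives the time, the measured TCP pose, the force and the opening at its end, in the units of the state.
- get_state(): the state, without advancing time (a new reading comes with each control period).
- camera(name): name is "scene" or "top" or "wrist"; returns (picture, depth): 480x640x3 uint8, red, green, blue; 480x640 float32, m along the optical axis (not along the pixel's ray), 0 where there is no reading.
- camera_model(name): a dict with "K" (3x3 intrinsics, pixels), "R" (3x3) and "t" (3): a world point X has camera coordinates R X + t; the wrist camera has in their place "mount" (4x4, takes a point from camera to tool coordinates, whose origin is the TCP and whose axes are the flange's). Camera axes: x right, y down, z forward; pixel columns grow to the right and rows downward; lengths in m; the calibration is good to about 2 mm. The wrist camera is an equidistant fisheye: a pixel r from the principal point sees the ray r / f radians off the axis. A picture is of the moment at which its call begins: read the wrist's pose just before it. camera_model takes no time and is no camera call.
- finish_job(): hands the job in, once; it reports no verdict.
The state is a dict: "t": time; "q": joint angles; "dq": joint speeds; "joint_torque": joint torques, N m; "eef_pos": TCP position; "tcp_rot": TCP orientation; "wrist_force": force on the tool from outside, world axes, zero at the start; "torque": the same for the moment, N m; "opening": opening from 0.0 (shut) to 1.0 (fully open).
Only numpy, scipy, OpenCV 4.12 (cv2) and the standard library are available. Lean on these libraries where they do the work, as an engineer would, in place of code of your own. Each camera call takes 0.05 s, during which the arm holds its last target. There are 200 camera calls.

## Task

Get the four brown test bars ready for the breakdown test. Tuck the shortest one under the brass ball of the tester's weighted arm, flat on the bed with its length pointing in towards the hinge and the ball resting on about its middle; lay the other three in order of length on the tray's marks, one to a mark, each centred on its mark and lying along it, the shortest of them on the mark next to the tester and the longest on the mark farthest from it. Do not knock over the little white porcelain insulator that stands between the tester and the tray.

Things in the scene. Friction and masses are not known exactly. Their poses are not given: they have to be found in the camera images.
- bar_76_center (a point): The shortest of four flat brown phenolic test bars, 76 x 36 x 10 mm, edges plain, about 46 g, lying flat on the bench; the point is at its centre, half-way up (5 mm above what it lies on); x runs along its length, y across it, z up. It looks the same turned end for end.
- bar_94_center (a point): The second shortest of four flat brown phenolic test bars, 94 x 36 x 10 mm, edges plain, about 56 g, lying flat on the bench; the point is at its centre, half-way up (5 mm above what it lies on); x runs along its length, y across it, z up. It looks the same turned end for end.
- bar_112_center (a point): The second longest of four flat brown phenolic test bars, 112 x 36 x 10 mm, edges plain, about 67 g, lying flat on the bench; the point is at its centre, half-way up (5 mm above what it lies on); x runs along its length, y across it, z up. It looks the same turned end for end.
- bar_130_center (a point): The longest of four flat brown phenolic test bars, 130 x 36 x 10 mm, edges plain, about 78 g, lying flat on the bench; the point is at its centre, half-way up (5 mm above what it lies on); x runs along its length, y across it, z up. It looks the same turned end for end.
- mark_left: The left-hand one (seen from the robot) of three white 140 x 44 mm marks, flush in the fixed grey waiting tray (165 x 200 x 12 mm), 64 mm apart. Origin: the mark's centre on the tray's top face, 12 mm above the bench; x along the mark, away from the robot; y left along the row. A wooden rail 10 mm high runs along the tray's far edge, 8 mm beyond the marks' ends.
- mark_middle: The middle one (seen from the robot) of three white 140 x 44 mm marks, flush in the fixed grey waiting tray (165 x 200 x 12 mm), 64 mm apart. Origin: the mark's centre on the tray's top face, 12 mm above the bench; x along the mark, away from the robot; y left along the row. A wooden rail 10 mm high runs along the tray's far edge, 8 mm beyond the marks' ends.
- mark_right: The right-hand one (seen from the robot) of three white 140 x 44 mm marks, flush in the fixed grey waiting tray (165 x 200 x 12 mm), 64 mm apart. Origin: the mark's centre on the tray's top face, 12 mm above the bench; x along the mark, away from the robot; y left along the row. A wooden rail 10 mm high runs along the tray's far edge, 8 mm beyond the marks' ends.
- tester_seat: Point on the top face of the tester's flat black bed, straight below its brass ball, 45 mm above the bench; x along the bed towards the hinge, away from the robot; y left. The bed is fixed, 130 mm wide, from 105 mm on the robot's side of this point (clear there) to 130 mm beyond. The tester stands left or right of the tray.
- electrode_arm (a joint): Weighted arm's angle: 0 down, to 0.7 rad raised. Hinge 95 mm beyond the seat, 41 mm above the bed; arm top 45 mm above it, a weight 65 mm high 40 mm beyond the ball. Polished ball 40 mm across, its underside 6 mm above the bed at 0; it presses with 2 N and falls back if lifted. A bar held by its outer end and slid in along the bed from the robot's side lifts it (3 to 5 N); it then reads 0.04.
- insulator: Small white ribbed porcelain insulator, 38 mm across and 46 mm high, 110 g, standing loose on the bench between tester and tray; origin at the centre of its underside, z up. It must stay standing.
There are look-alikes about, which are no part of the job. What is shaped like the part that bears bar_130_center but red is not meant.

How it is judged:
By the outcome, as a careful person would: the job done as asked, in the order asked, and still so for the second after the job is handed in, with the robot touching nothing.
It also fails if it takes over 120 s, if anything falls off the work surface, if the arm or the gripper's body presses on something with over 40 N, if the wrist force passes 120 N, or if a joint passes its speed limit or range.

## Working session

There is one attempt and no reset: what is moved stays moved. The work goes in short steps, Python scripts to look and compute and a tool call to move; the robot and the scene stay as the last step left them, time stands still between calls to the robot, and variables do not carry over. Pictures are saved under pics/ and viewed, about 12 in all and at most 16, crops included, and the job is handed in when it is done.

Besides the shell and the picture viewer there is one more tool, called after "Emit:" by a JSON object that holds its "api" and its "payload". step_arm: Moves the arm, as the interface text tells. Its arguments: {"type":"object","properties":{"series":{"type":"array","items":{"type":"array","items":{"type":"number","minimum":-1,"maximum":1}}},"newtons":{"type":"number"}},"required":["series"]}

```bash
mkdir -p pics
python3 - <<'E'
from bench import *
import cv2, numpy as np
s=get_state(); print(s)
for n in ("scene","top"):
    p,d=camera(n); cv2.imwrite(f"pics/{n}0.png",p[:,:,::-1]); np.savez(f"{n}0.npz",p=p,d=d)
    m=camera_model(n); print(n,{k:np.round(v,4).tolist() if not isinstance(v,str) else v for k,v in m.items()})
print(camera_model("wrist"))
E
```

```text
{'t': 0.0, 'q': array([-1.45112791e+00,  3.59511272e-01,  1.51145469e+00, -2.69921234e-05,
        1.27248364e+00, -1.15114799e-01]), 'dq': array([-3.66242159e-03, -1.61130181e-05,  2.90224438e-04, -6.03499790e-05,
       -2.29966652e-04,  1.08504877e-03]), 'joint_torque': array([-2.50744393e-03, -5.27640045e+01, -2.78621256e+01, -5.01522663e-04,
        1.33875496e-02,  3.91832384e-05]), 'eef_pos': array([ 0.13947461, -0.58288349,  0.24444136]), 'tcp_rot': array([-3.11812512e+00, -3.67745064e-01,  4.71281515e-05]), 'wrist_force': array([0.88722505, 0.50773216, 0.31446576]), 'torque': array([-0.01196264,  0.00543898,  0.01769101]), 'opening': 0.9995376729458861}
scene {'K': [[540.1052, 0.0, 316.2101], [0.0, 540.1052, 228.7682], [0.0, 0.0, 1.0]], 'R': [[0.8589, 0.5119, 0.0179], [0.3729, -0.601, -0.7069], [-0.3511, 0.6138, -0.7071]], 't': [-0.3953, -0.1624, 1.3317]}
top {'K': [[532.3544, 0.0, 317.4816], [0.0, 532.3544, 236.7275], [0.0, 0.0, 1.0]], 'R': [[-0.0025, -1.0, 0.001], [-0.9965, 0.0024, -0.0834], [0.0833, -0.0012, -0.9965]], 't': [-0.0399, 0.5141, 1.0483]}
{'K': array([[371.64829954,   0.        , 327.27592056],
       [  0.        , 371.64829954, 237.41464798],
       [  0.        ,   0.        ,   1.        ]]), 'mount': array([[ 4.51582161e-04, -9.57560728e-01, -2.88231240e-01,
         7.30522004e-02],
       [ 9.99999861e-01,  3.54092082e-04,  3.90372072e-04,
         5.44814296e-04],
       [-2.71744566e-04, -2.88231376e-01,  9.57560755e-01,
        -1.28506943e-01],
       [ 0.00000000e+00,  0.00000000e+00,  0.00000000e+00,
         1.00000000e+00]])}
```

View pics/top0.png

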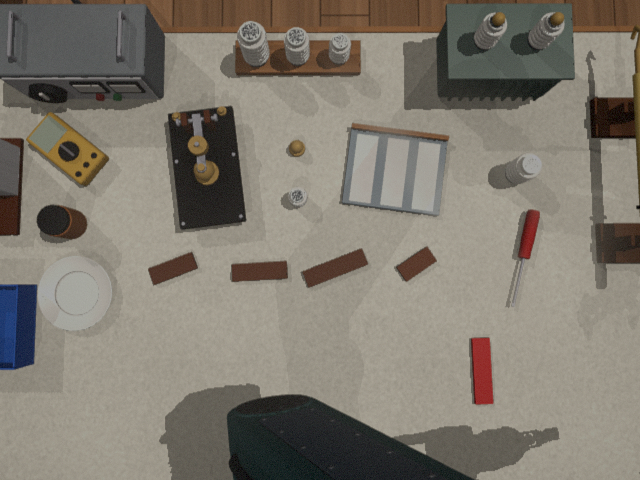

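View pics/scene0.png

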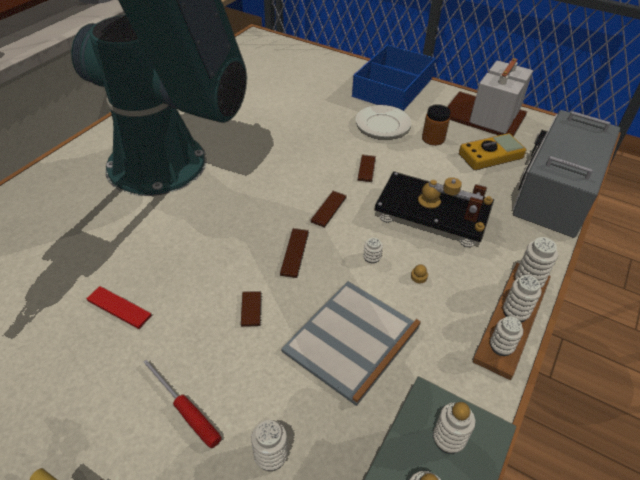

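The top view shows four brown bars at px (173,268), (259,271), (335,267) and (416,263). The tester bed is at (206,168), the tray at (395,170), and the insulator at (297,197). A red look-alike bar lies at (482,370). I'll measure these now.

```bash
cat > h.py <<'E'
import cv2, numpy as np
from bench import *
def ray(n,uv,z):
    m=camera_model(n);R,t=np.array(m["R"]),np.array(m["t"])
    uv=np.atleast_2d(uv).astype(float)
    d=np.c_[uv,np.ones(len(uv))]@np.linalg.inv(m["K"]).T@R
    c=-R.T@t
    return c+d*((z-c[2])/d[:,2])[:,None]
def rects(n,mask,z,amin=250):
    out=[]
    for c in cv2.findContours(mask.astype(np.uint8),cv2.RETR_EXTERNAL,cv2.CHAIN_APPROX_NONE)[0]:
        if cv2.contourArea(c)<amin: continue
        w=ray(n,c[:,0],z)[:,:2]*1000
        (cx,cy),(a,b),th=cv2.minAreaRect(w.astype(np.float32))
        if a<b: a,b,th=b,a,th+90
        out.append((round(cx,1),round(cy,1),round(a,1),round(b,1),round((th+90)%180-90,1),c[:,0].mean(0).round().tolist()))
    return out
def masks(p):
    h=cv2.cvtColor(p,cv2.COLOR_RGB2HSV);H,S,V=[h[...,i].astype(int) for i in range(3)]
    return dict(brown=((H<15)|(H>170))&(S>90)&(V<120)&(V>25), red=((H<8)|(H>172))&(S>150)&(V>120),
      white=(S<40)&(V>165), black=(V<45), brass=(H>10)&(H<28)&(S>90)&(V>90))
E
python3 - <<'E'
from h import *
for n in("top","scene"):
    p=np.load(f"{n}0.npz")["p"];M=masks(p)
    print(n)
    for r in rects(n,M["brown"],.010): print(" brown",r)
    for r in rects(n,M["white"],.012): print(" white",r)
    for r in rects(n,M["black"],.045): print(" black",r)
    for r in rects(n,M["brass"],.071,30): print(" brass",r)
p=np.load("top0.npz")["p"]; h=cv2.cvtColor(p,cv2.COLOR_RGB2HSV)
for u,v in [(365,170),(395,170),(420,180),(185,200),(335,267),(380,170),(300,240),(205,172)]: print((u,v),h[v,u])
cv2.imwrite("pics/crop0.png",cv2.resize(p[90:300,140:460,::-1],None,fx=2.5,fy=2.5,interpolation=cv2.INTER_CUBIC))
E
```

```text
top
 brown (445.9, 77.1, 110.5, 33.8, -86.7, [259.0, 271.0])
 brown (452.3, 252.5, 92.8, 34.0, -68.9, [172.0, 268.0])
 brown (452.5, -76.1, 128.1, 33.8, -68.9, [335.0, 268.0])
 brown (459.9, -240.6, 74.6, 34.5, -56.7, [416.0, 264.0])
 brown (479.4, -668.6, 49.9, 34.5, 89.9, [628.0, 255.0])
 brown (517.0, -670.4, 51.3, 44.9, 89.9, [628.0, 232.0])
 brown (519.5, -469.9, 100.8, 27.2, -14.5, [529.0, 236.0])
 brown (541.8, 462.3, 65.2, 63.1, 74.9, [69.0, 224.0])
 brown (599.4, 586.4, 154.7, 41.5, 0.1, [14.0, 200.0])
 brown (761.4, -654.8, 86.1, 82.6, 89.9, [615.0, 117.0])
 brown (891.1, 0.4, 259.3, 71.2, 89.9, [297.0, 60.0])
 brown (980.9, -181.1, 1080.3, 70.0, 89.9, [374.0, 12.0])
 white (386.7, 433.2, 111.9, 99.1, -1.6, [82.0, 305.0])
 white (437.0, 482.3, 99.6, 38.7, -46.5, [56.0, 276.0])
 white (469.9, -219.4, 127.7, 66.3, -27.5, [406.0, 257.0])
 white (633.3, -197.2, 108.6, 42.2, -7.5, [393.0, 179.0])
 white (642.0, -56.9, 145.3, 73.8, -0.4, [327.0, 170.0])
 white (655.9, -135.7, 136.9, 42.2, -7.7, [363.0, 168.0])
 black (129.5, -101.0, 463.7, 155.7, 89.8, [336.0, 450.0])
 black (546
[... 3169 characters left out ...]
(649.9, 142.9, 45.7, 28.6, 12.6, [428.0, 202.0])
 brass (635.3, 179.4, 43.1, 29.2, -32.3, [430.0, 191.0])
 brass (670.2, 229.7, 38.3, 34.0, 32.0, [453.0, 183.0])
 brass (1003.6, 151.3, 965.2, 174.0, -86.1, [587.0, 349.0])
 brass (707.5, 397.7, 157.7, 91.9, 52.1, [494.0, 148.0])
 brass (-160.7, -129.3, 324.2, 13.9, 89.9, [55.0, 148.0])
 brass (754.3, 630.8, 85.9, 13.7, -0.1, [538.0, 109.0])
 brass (524.6, 630.7, 127.3, 12.9, -0.3, [454.0, 85.0])
 brass (40.0, 629.7, 429.7, 90.3, 10.8, [301.0, 40.0])
(365, 170) [ 15  18 166]
(395, 170) [ 19  17 167]
(420, 180) [ 22  17 167]
(185, 200) [11 51 40]
(335, 267) [ 12 124  82]
(380, 170) [ 99  15 117]
(300, 240) [ 21  30 159]
(205, 172) [ 19 138 126]
```

View pics/crop0.png

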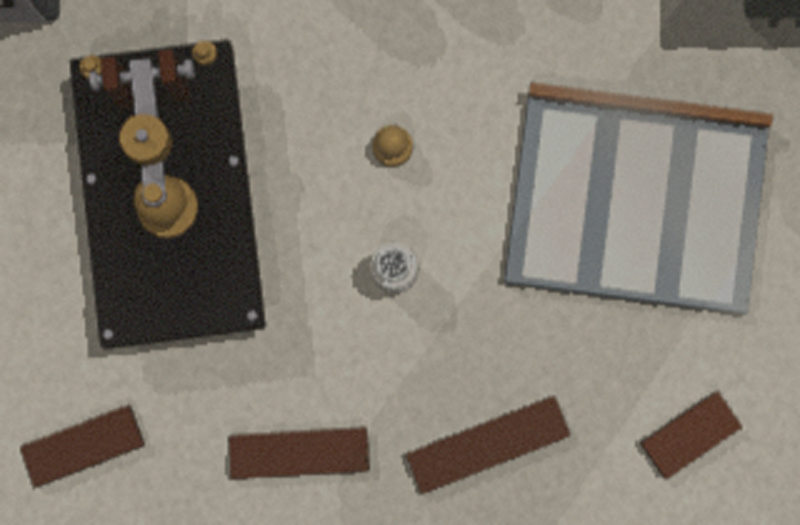

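The three views agree to about 3 mm. The tester is on the left, so the left mark takes the 94 bar, the middle takes 112 and the right takes 130. I'll start with the 76 bar.

```bash
cat >> h.py <<'E'
def head(s):
    R=cv2.Rodrigues(np.array(s["tcp_rot"],float))[0]; return np.degrees(np.arctan2(R[1,0],R[0,0]))
def show():
    s=get_state(); print("t",round(s["t"],2),"pos",np.round(s["eef_pos"]*1000,1),"head",round(head(s),2),"F",np.round(s["wrist_force"],1),"open",round(s["opening"]*85,1)); return s
def plan(wps,hand,start=None):
    """wps: list of (x,y,z mm, heading deg, rows); start as (x,y,z,heading), else measured"""
    s=get_state(); c=np.array(start,float) if start else np.r_[s["eef_pos"]*1000,head(s)]
    rows=[]
    for *w,n in wps:
        w=np.array(w,float)
        for k in range(n):
            d=(w-c); d[3]=(d[3]+180)%360-180; d=d/(n-k)
            a=np.radians(c[3]); f=np.array([np.cos(a),np.sin(a)]); l=np.array([np.sin(a),-np.cos(a)])
            r=np.round([d[:2]@f/100,d[:2]@l/100,-d[2]/100,-d[3]/45],2 if k<n-1 else 3)
            if np.linalg.norm(r[:3])>.415 or abs(r[3])>.159: print("FAST",r)
            c[:2]+=100*(r[0]*f+r[1]*l); c[2]-=100*r[2]; c[3]-=45*r[3]
            rows.append([hand]+[float(v)+0.0 for v in r])
    for i in range(0,len(rows),10): print(str(rows[i:i+10]).replace(" ",""))
    print("end",c.round(1))
E
python3 - <<'E'
from h import *
show(); plan([(446,-219,150,123.5,18)],-0.3)
D=np.load("top0.npz")["d"];p=np.load("top0.npz")["p"];m=camera_model("top");R,t,K=[np.array(m[k]) for k in "RtK"]
v,u=np.mgrid[:480,:640]; X=(np.dstack([(u-K[0,2])/K[0,0]*D,(v-K[1,2])/K[1,1]*D,D])-t)@R
sub=lambda a,b,c,d:X[b:d,a:c].reshape(-1,3)*1000
q=sub(160,95,250,235); b=q[(q[:,2]>40)&(q[:,2]<50)]; print("bed",b.mean(0),cv2.minAreaRect(b[:,:2].astype(np.float32)))
b=q[(q[:,2]>60)&(q[:,0]<665)]; print("ball",b.mean(0),b.max(0),b.min(0))
A=np.c_[2*b,np.ones(len(b))];k=np.linalg.lstsq(A,(b**2).sum(1),rcond=None)[0];print(k[:3],np.sqrt(k[3]+k[:3]@k[:3]))
q=sub(270,180,325,215); b=q[q[:,2]>30]; print("insul",b.mean(0),b.max(0))
q=sub(380,150,400,190);print("tray z",np.median(q[:,2])); q=sub(270,260,440,280);print("bench z",np.median(q[:,2]))
E
```

```text
t 0.1 pos [ 139.5 -583.   244.6] head 13.46 F [ 0.5 -0.1  0.4] open 85.2
[[-0.3,0.21,-0.16,0.05,-0.14],[-0.3,0.23,-0.13,0.05,-0.14],[-0.3,0.24,-0.11,0.05,-0.14],[-0.3,0.25,-0.08,0.05,-0.14],[-0.3,0.26,-0.05,0.05,-0.13],[-0.3,0.26,-0.02,0.05,-0.14],[-0.3,0.26,0.0,0.05,-0.13],[-0.3,0.26,0.03,0.05,-0.14],[-0.3,0.26,0.06,0.05,-0.13],[-0.3,0.25,0.09,0.06,-0.14]]
[[-0.3,0.24,0.11,0.05,-0.13],[-0.3,0.23,0.14,0.06,-0.14],[-0.3,0.21,0.16,0.05,-0.13],[-0.3,0.19,0.18,0.06,-0.14],[-0.3,0.17,0.2,0.05,-0.13],[-0.3,0.15,0.22,0.06,-0.14],[-0.3,0.13,0.24,0.05,-0.13],[-0.3,0.102,0.243,0.056,-0.135]]
end [ 446.  -219.   150.   123.5]
bed [638.04453781 176.11206499  45.77039837] ((653.4672241210938, 180.44802856445312), (235.7034454345703, 130.98699951171875), 7.193451881408691)
ball [619.44725542 154.47306866 190.67920185] [ 664.98368811  195.6561998  1087.59332969] [424.86800839 -39.92139134  66.20740962]
[462.34427593  25.67868329 562.68810682] 529.9888236364353
insul [587.4658666   -2.56910402  82.4298131 ] [ 612.49087368   17.37811281 1087.59332969]
tray z 13.106425379290013
bench z 3.990964465026395
```

Emit:
{"api": "step_arm", "payload": {"series": [[-0.3,0.21,-0.16,0.05,-0.14],[-0.3,0.23,-0.13,0.05,-0.14],[-0.3,0.24,-0.11,0.05,-0.14],[-0.3,0.25,-0.08,0.05,-0.14],[-0.3,0.26,-0.05,0.05,-0.13],[-0.3,0.26,-0.02,0.05,-0.14],[-0.3,0.26,0.0,0.05,-0.13],[-0.3,0.26,0.03,0.05,-0.14],[-0.3,0.26,0.06,0.05,-0.13],[-0.3,0.25,0.09,0.06,-0.14]], "newtons": 40}}

```text
t: 0.93
eef_pos: [0.3098, -0.3807, 0.1939]
tcp_rot: [-2.486, -1.92, -0.0]
wrist_force: [0.5, 0.5, 0.2]
opening: 0.652
```

Emit:
{"api": "step_arm", "payload": {"series": [[-0.3,0.24,0.11,0.05,-0.13],[-0.3,0.23,0.14,0.06,-0.14],[-0.3,0.21,0.16,0.05,-0.13],[-0.3,0.19,0.18,0.06,-0.14],[-0.3,0.17,0.2,0.05,-0.13],[-0.3,0.15,0.22,0.06,-0.14],[-0.3,0.13,0.24,0.05,-0.13],[-0.3,0.1,0.24,0.06,-0.135],[-0.3,0,0,0,0],[-0.3,0,0,0,0]]}}

```text
t: 1.77
eef_pos: [0.446, -0.2187, 0.1497]
tcp_rot: [-1.485, -2.767, -0.0]
wrist_force: [-0.5, -0.0, 0.3]
opening: 0.649
```

```bash
cat >> h.py <<'E'
def wray(s,uv,z):
    m=camera_model("wrist");K=np.array(m["K"]);T=np.eye(4);T[:3,:3]=cv2.Rodrigues(np.array(s["tcp_rot"],float))[0];T[:3,3]=s["eef_pos"]
    T=T@np.array(m["mount"]);uv=np.atleast_2d(uv).astype(float)
    a=(uv-K[:2,2])/K[0,0];r=np.linalg.norm(a,axis=1)[:,None]+1e-9
    d=np.c_[a/r*np.sin(r),np.cos(r)]@T[:3,:3].T
    return T[:3,3]+d*((z-T[2,3])/d[:,2])[:,None]
def wrects(s,mask,z,amin=1500):
    for c in cv2.findContours(mask.astype(np.uint8),cv2.RETR_EXTERNAL,cv2.CHAIN_APPROX_NONE)[0]:
        if cv2.contourArea(c)<amin: continue
        w=wray(s,c[:,0],z)[:,:2]*1000
        (cx,cy),(a,b),th=cv2.minAreaRect(w.astype(np.float32))
        if a<b:a,b,th=b,a,th+90
        print(" ",np.round([cx,cy,a,b,(th+90)%180-90],1),c[:,0].mean(0).round(),len(c))
E
python3 - <<'E'
from h import *
s=show(); p,d=camera("wrist"); cv2.imwrite("pics/w1.png",p[:,:,::-1])
print("brown");wrects(s,masks(p)["brown"],.010)
E
```

```text
t 1.77 pos [ 446.  -218.7  149.7] head 123.57 F [-0.5 -0.   0.3] open 55.1
brown
  [ 458.  -240.2   76.4   35.4  -56.1] [325. 256.] 275
  [450.2 -76.9 129.   37.1 -68.7] [436.  80.] 456
```

View pics/w1.png

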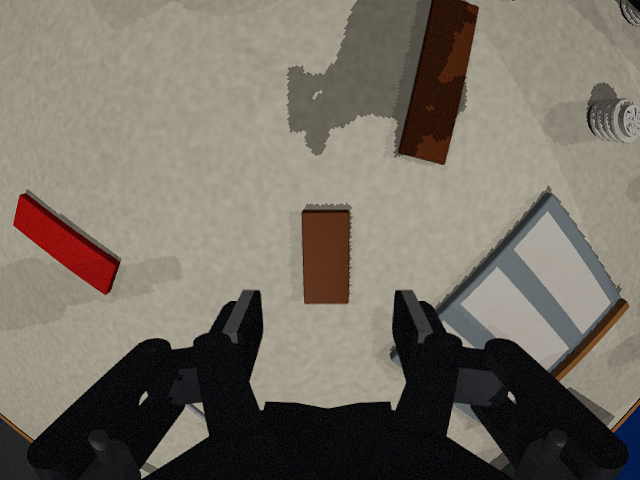

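The bar is centred between the pads (cols 250 and 405, bar at 325,256), so I'll descend and feel for the bench.

Emit:
{"api": "step_arm", "payload": {"series": [[-0.3,0.025,0.015,0.35,0],[-0.3,0,0,0.35,0],[-0.3,0,0,0.3,0],[-0.3,0,0,0.1,0],[-0.3,0,0,0.05,0],[-0.3,0,0,0.05,0],[-0.3,0,0,0.03,0],[-0.3,0,0,0,0]]}}

```text
t: 2.48
eef_pos: [0.4464, -0.2177, 0.028]
tcp_rot: [1.488, 2.765, -0.0]
wrist_force: [0.2, -0.4, 0.1]
opening: 0.649
```

Run:
```python
from h import *
s=show(); p,d=camera("wrist"); cv2.imwrite("pics/w2.png",p[:,:,::-1])
print("brown");wrects(s,masks(p)["brown"],.010)
print(np.round(d[200:480:20,180:300:10],3))
```

```text
t 2.48 pos [ 446.4 -217.7   28. ] head 123.44 F [ 0.2 -0.4  0.1] open 55.2
brown
  [ 457.4 -239.4   78.3   35.5  -56. ] [322. 335.] 408
  [455.7 -93.3  94.6  38.2 -68.7] [505.  90.] 526
[[0.159 0.159 0.158 0.158 0.159 0.158 0.157 0.158 0.159 0.159 0.158 0.159]
 [0.162 0.161 0.161 0.161 0.161 0.163 0.162 0.161 0.161 0.162 0.16  0.161]
 [0.164 0.164 0.162 0.163 0.164 0.165 0.164 0.163 0.164 0.164 0.164 0.164]
 [0.167 0.166 0.166 0.167 0.166 0.167 0.167 0.166 0.167 0.165 0.165 0.167]
 [0.169 0.169 0.17  0.17  0.171 0.17  0.168 0.169 0.169 0.169 0.159 0.159]
 [0.173 0.172 0.173 0.173 0.171 0.172 0.138 0.137 0.149 0.172 0.173 0.161]
 [0.177 0.176 0.176 0.175 0.131 0.121 0.124 0.13  0.149 0.176 0.176 0.165]
 [0.18  0.18  0.107 0.105 0.108 0.108 0.115 0.129 0.147 0.179 0.178 0.167]
 [0.105 0.105 0.097 0.098 0.098 0.098 0.118 0.127 0.181 0.182 0.184 0.172]
 [0.101 0.101 0.    0.081 0.083 0.082 0.082 0.186 0.186 0.186 0.186 0.175]
 [0.102 0.104 0.105 0.075 0.076 0.075 0.075 0.075 0.192 0.19  0.191 0.179]
 [0.199 0.198 0.197 0.07  0.07  0.069 0.07  0.069 0.07  0.078 0.077 0.078]
 [0.203 0.201 0.203 0.061 0.061 0.061 0.062 0.062 0.062 0.061 0.072 0.071]
 [0.063 0.063 0.064 0.064 0.055 0.056 0.056 0.055 0.056 0.056 0.057 0.067]]
```

View pics/w2.png

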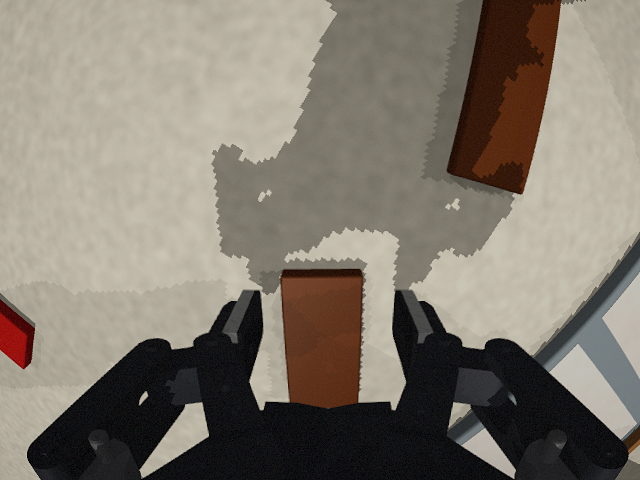

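The bar is between the pads, with its +x end at row 270. I'll correct by 3 mm in x and -3 mm in y, then descend in small steps.

Emit:
{"api": "step_arm", "payload": {"series": [[-0.3,0.03,-0.028,0.04,0],[-0.3,0,0,0.04,0],[-0.3,0,0,0,0]]}}

```text
t: 2.78
eef_pos: [0.4413, -0.2156, 0.0191]
tcp_rot: [-1.487, -2.767, -0.0]
wrist_force: [-0.3, -0.3, -0.1]
opening: 0.647
```

Emit:
{"api": "step_arm", "payload": {"series": [[-0.3,0,0,0.02,0],[-0.3,0,0,0.02,0],[-0.3,0,0,0,0]]}}

```text
t: 3.03
eef_pos: [0.4417, -0.2159, 0.015]
tcp_rot: [-1.487, -2.767, -0.0]
wrist_force: [0.1, 0.3, -0.2]
opening: 0.654
```

Emit:
{"api": "step_arm", "payload": {"series": [[-0.3,0,0,0.02,0],[-0.3,0,0,0.02,0],[-0.3,0,0,0,0]]}}

```text
t: 3.28
eef_pos: [0.4417, -0.2158, 0.0109]
tcp_rot: [-1.487, -2.767, -0.0]
wrist_force: [0.2, -0.7, -0.6]
opening: 0.65
```

Emit:
{"api": "step_arm", "payload": {"series": [[-0.3,0,0,0.02,0],[-0.3,0,0,0,0]]}}

```text
t: 3.45
eef_pos: [0.4419, -0.216, 0.0099]
tcp_rot: [1.487, 2.767, 0.0]
wrist_force: [-1.5, 0.6, 9.7]
opening: 0.651
```

The tips touch with the TCP at z ≈ 10 mm. I'll raise 4 mm and grip.

Emit:
{"api": "step_arm", "payload": {"series": [[-0.3,0,0,-0.04,0],[0,0,0,0,0],[0.3,0,0,0,0],[0.6,0,0,0,0],[0.6,0,0,0,0],[0.6,0,0,0,0],[0.6,0,0,0,0]], "newtons": 40}}

```text
t: 4.03
eef_pos: [0.4421, -0.2161, 0.0138]
tcp_rot: [1.487, 2.767, -0.0]
wrist_force: [-0.9, 1.2, 7.6]
opening: 0.412
```

The bar is gripped at 35 mm, but the tips are resting on the bench. I'll regrip 3 mm higher so the bar's own underside will touch the bed first, then lift.

Emit:
{"api": "step_arm", "payload": {"series": [[0,0,0,0,0],[0,0,0,-0.03,0],[0.6,0,0,0,0],[0.6,0,0,0,0],[0.6,0,0,0,0],[0.6,0,0,0,0],[0.6,0,0,-0.1,0],[0.6,0,0,-0.35,0],[0.6,0,0,-0.4,0],[0.6,0,0,0,0]], "newtons": 60}}

```text
t: 4.87
eef_pos: [0.4451, -0.2181, 0.1072]
tcp_rot: [1.483, 2.759, -0.001]
wrist_force: [2.3, -1.0, 0.8]
opening: 0.398
```

Run:
```python
from h import *
s=show(); p,d=camera("wrist"); cv2.imwrite("pics/w3.png",p[:,:,::-1])
print("brown");wrects(s,masks(p)["brown"],s["eef_pos"][2]-.014+.007)
plan([(500,150,170,187.1,14)],0.6)
```

```text
t 4.87 pos [ 445.1 -218.1  107.2] head 123.49 F [ 2.3 -1.   0.8] open 33.8
brown
  [ 456.7 -236.1   65.4   35.3  -55.5] [328. 344.] 387
  [ 432.3 -111.6   71.7   22.4  -68.8] [455.  79.] 461
[[0.6,0.2,0.18,-0.05,-0.1],[0.6,0.18,0.19,-0.05,-0.1],[0.6,0.17,0.21,-0.05,-0.1],[0.6,0.15,0.22,-0.05,-0.1],[0.6,0.13,0.23,-0.04,-0.1],[0.6,0.11,0.24,-0.05,-0.1],[0.6,0.1,0.25,-0.04,-0.1],[0.6,0.07,0.25,-0.05,-0.1],[0.6,0.06,0.26,-0.04,-0.1],[0.6,0.03,0.26,-0.05,-0.1]]
[[0.6,0.01,0.27,-0.04,-0.1],[0.6,0.0,0.27,-0.05,-0.1],[0.6,-0.03,0.26,-0.04,-0.11],[0.6,-0.049,0.259,-0.049,-0.104]]
end [500.  150.  170.  187.1]
```

View pics/w3.png

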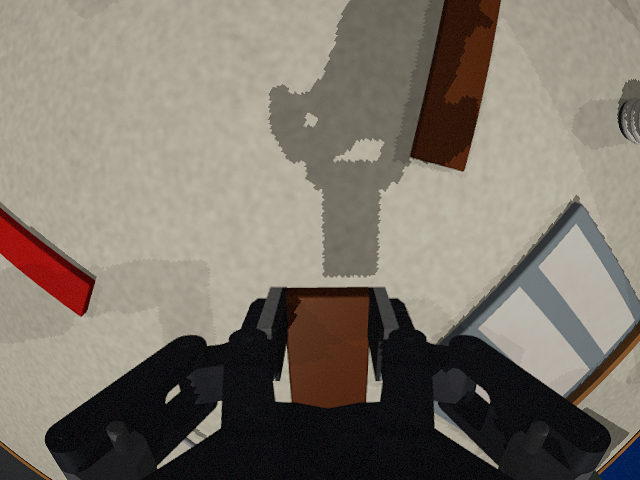

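The bar is held, its outer end flush with the pad fronts (row ~290). Next I go to a hover in front of the tester.

Emit:
{"api": "step_arm", "payload": {"series": [[0.6,0.2,0.18,-0.05,-0.1],[0.6,0.18,0.19,-0.05,-0.1],[0.6,0.17,0.21,-0.05,-0.1],[0.6,0.15,0.22,-0.05,-0.1],[0.6,0.13,0.23,-0.04,-0.1],[0.6,0.11,0.24,-0.05,-0.1],[0.6,0.1,0.25,-0.04,-0.1],[0.6,0.07,0.25,-0.05,-0.1],[0.6,0.06,0.26,-0.04,-0.1],[0.6,0.03,0.26,-0.05,-0.1]]}}

```text
t: 5.75
eef_pos: [0.4806, 0.0477, 0.1476]
tcp_rot: [-0.309, -3.124, -0.0]
wrist_force: [0.9, 0.4, 0.4]
opening: 0.398
```

Emit:
{"api": "step_arm", "payload": {"series": [[0.6,0.01,0.27,-0.04,-0.1],[0.6,0.0,0.27,-0.05,-0.1],[0.6,-0.03,0.26,-0.04,-0.11],[0.6,-0.049,0.26,-0.049,-0.104],[0.6,0,0.1,0,0],[0.6,0,0,0,0],[0.6,0,0,0,0]]}}

```text
t: 6.33
eef_pos: [0.4951, 0.1614, 0.1653]
tcp_rot: [0.194, -3.133, 0.001]
wrist_force: [-0.2, 0.1, -0.4]
opening: 0.392
```

Run:
```python
from h import *
s=show(); p,d=camera("wrist"); cv2.imwrite("pics/w4.png",p[:,:,::-1]); np.savez("w4.npz",p=p,d=d)
wrects(s,masks(p)["black"],.045)
wrects(s,masks(p)["brown"],s["eef_pos"][2]-.007)
T=cv2.Rodrigues(s["tcp_rot"])[0]
for uv in [(288,297),(375,297),(330,297)]: print("end in tool",np.round((wray(s,uv,s["eef_pos"][2]-.007)[0]-s["eef_pos"])@T*1000,1))
```

```text
t 6.33 pos [495.1 161.4 165.3] head -172.9 F [-0.2  0.1 -0.4] open 33.3
  [689.8 186.6 757.6 325.5 -83.9] [330. 404.] 1289
  [515.2 163.6  65.   36.1   7.6] [328. 344.] 381
  [482.8 311.8  62.1  33.5  63.8] [607. 310.] 211
  [435.8 199.5  45.   17.5 -68.9] [445. 184.] 295
  [433.  116.5  53.1  17.1 -86.6] [232. 149.] 354
  [436.   44.3  63.7  17.4 -68.9] [ 81. 145.] 272
end in tool [  7.6 -16.5   7. ]
end in tool [ 7.6 18.8  7. ]
end in tool [7.7 0.5 7. ]
```

View pics/w4.png

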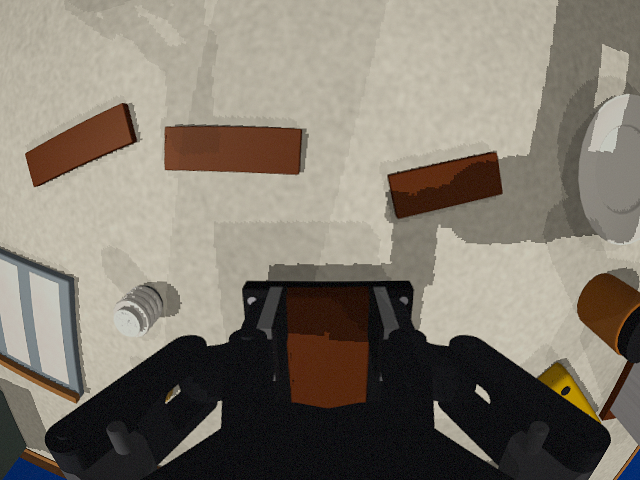

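Only the bed's near edge is visible here (row 283, cols 245–413); the gripper hides the rest. I'll use that edge as a third measurement of the bed.

Run:
```python
from h import *
s=get_state(); 
c=wray(s,[(244,282),(412,282),(252,300),(405,300)],.045)*1000; print(c.round(1)); 
m=c[:2].mean(0)[:2]; u=np.array([np.cos(np.radians(7.1)),np.sin(np.radians(7.1))]); print("seat wrist",m+105*u)
p=np.load("scene0.npz")["p"]; print("screws top");
# bed corners, scene + top, by quad fit of black hull at z=.045
for n in("top","scene"):
    P=np.load(f"{n}0.npz")["p"]; mk=masks(P)["black"].astype(np.uint8)
    for cc in cv2.findContours(mk,cv2.RETR_EXTERNAL,cv2.CHAIN_APPROX_NONE)[0]:
        x=cc[:,0].mean(0); tgt={"top":(204,163),"scene":(438,208)}[n]
        if cv2.contourArea(cc)>800 and np.hypot(*(x-tgt))<12:
            q=cv2.approxPolyDP(cv2.convexHull(cc),6,True)[:,0]; print(n,q.tolist(),ray(n,q,.045)[:,:2].round(3).tolist())
P=np.load("scene0.npz")["p"][150:270,350:520,::-1]; cv2.imwrite("pics/sc1.png",cv2.resize(P,None,fx=4.5,fy=4.5,interpolation=cv2.INTER_CUBIC))
```

```text
[[538.1 103.2  45. ]
 [522.7 226.9  45. ]
 [552.1 109.9  45. ]
 [537.9 224.6  45. ]]
seat wrist [634.58855018 178.01036516]
screws top
top [[230, 107], [245, 219], [182, 228], [169, 114]] [[0.774, 0.134], [0.547, 0.102], [0.53, 0.225], [0.76, 0.256]]
scene [[375, 207], [393, 173], [491, 204], [479, 241]] [[0.55, 0.096], [0.533, 0.222], [0.761, 0.239], [0.776, 0.117]]
```

View pics/sc1.png

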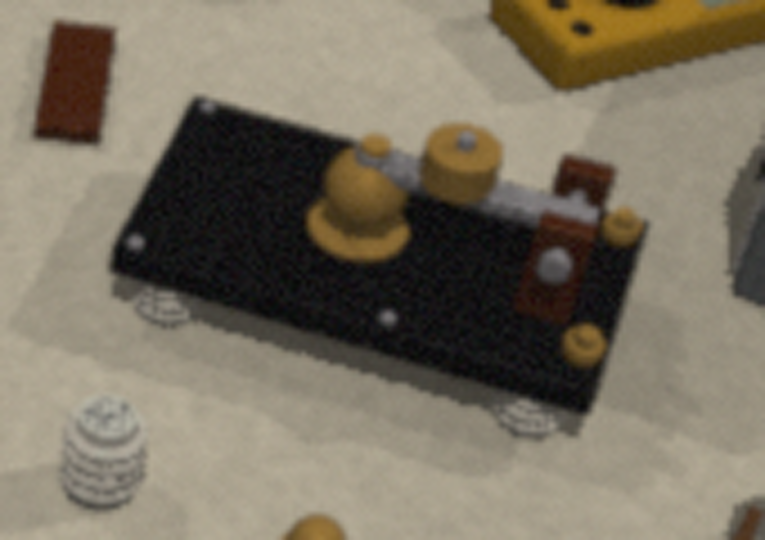

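Run:
```python
from h import *
print("scene ball",ray("scene",[(431.1,191.6)],.071)*1000,"ring",ray("scene",[(429.4,200)],.045)*1000)
P=np.load("top0.npz")["p"]; h=cv2.cvtColor(P,cv2.COLOR_RGB2HSV)[150:195,180:230]
P2=cv2.resize(P[145:195,180:230,::-1],None,fx=12,fy=12,interpolation=cv2.INTER_CUBIC); 
Q=np.load("scene0.npz")["p"][175:215,410:450,::-1]; Q2=cv2.resize(Q,(600,600),interpolation=cv2.INTER_CUBIC)
cv2.imwrite("pics/z.png",cv2.resize(np.hstack([P2,Q2]),(800,400)))
```

```text
scene ball [[641.44986135 177.71881391  71.        ]] ring [[641.29403969 179.79448108  45.        ]]
```

View pics/z.png

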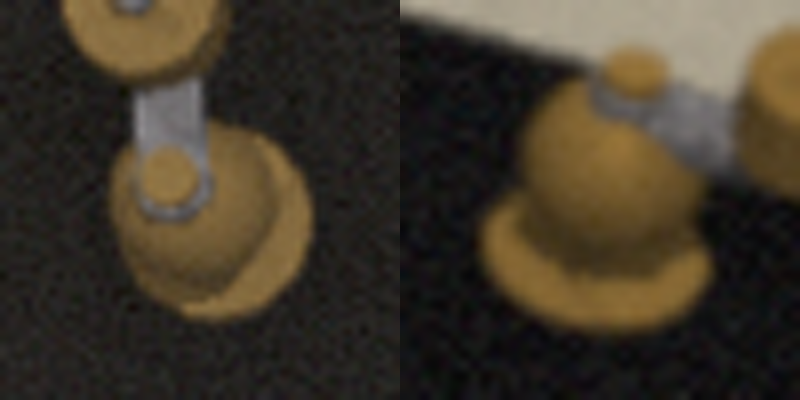

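Run:
```python
from h import *
print(ray("top",[(206.5,172.75)],.045)*1000, ray("top",[(204.1,171.3)],.071)*1000)
u=np.array([np.cos(np.radians(7.1)),np.sin(np.radians(7.1))]); S=np.array([639.5,177.5])
a=S-(73+29.7)*u; print("start",a)
show(); plan([(a[0],a[1],80,187.1,5)],0.6)
```

```text
[[640.03672966 178.75547313  45.        ]] [[637.5270741  177.98919419  71.        ]]
start [537.58750998 164.80612834]
t 6.38 pos [495.2 160.8 165.4] head -172.95 F [ 0.4 -0.6 -0.4] open 33.5
[[0.6,-0.09,0.0,0.17,0.0],[0.6,-0.08,0.0,0.17,0.0],[0.6,-0.09,0.0,0.17,0.0],[0.6,-0.08,-0.01,0.17,0.0],[0.6,-0.086,-0.002,0.174,-0.001]]
end [ 537.6  164.9   80.  -172.9]
```

Emit:
{"api": "step_arm", "payload": {"series": [[0.6,-0.09,0.0,0.17,0.0],[0.6,-0.08,0.0,0.17,0.0],[0.6,-0.09,0.0,0.17,0.0],[0.6,-0.08,0,0.17,0.0],[0.6,-0.09,0,0.17,0],[0.6,0,0,0.1,0],[0.6,0,0,0.04,0],[0.6,0,0,0,0]]}}

```text
t: 7.05
eef_pos: [0.5372, 0.1658, 0.0661]
tcp_rot: [0.192, -3.132, 0.001]
wrist_force: [-0.2, 0.5, 0.0]
opening: 0.398
```

Emit:
{"api": "step_arm", "payload": {"series": [[0.6,0,0,0.02,0],[0.6,0,0,0.0,0],[0.6,0,0,0.01,0],[0.6,0,0,0,0]]}}

```text
t: 7.38
eef_pos: [0.5391, 0.1671, 0.0649]
tcp_rot: [-0.195, 3.134, 0.0]
wrist_force: [-0.4, -0.6, -1.1]
opening: 0.395
```

Emit:
{"api": "step_arm", "payload": {"series": [[0.6,0,0,0.01,0],[0.6,0,0,0.0,0],[0.6,0,0,0.0,0]]}}

```text
t: 7.63
eef_pos: [0.5389, 0.1671, 0.0634]
tcp_rot: [-0.195, 3.135, 0.0]
wrist_force: [-0.1, 0.5, -1.1]
opening: 0.395
```

Emit:
{"api": "step_arm", "payload": {"series": [[0.6,0,0,0.01,0],[0.6,0,0,0.0,0],[0.6,0,0,0.0,0]]}}

```text
t: 7.88
eef_pos: [0.5388, 0.167, 0.0622]
tcp_rot: [0.195, -3.135, -0.0]
wrist_force: [0.4, -0.0, -0.1]
opening: 0.392
```

Emit:
{"api": "step_arm", "payload": {"series": [[0.6,0,0,0.01,0],[0.6,0,0,0.0,0],[0.6,0,0,0.0,0]]}}

```text
t: 8.13
eef_pos: [0.5389, 0.167, 0.062]
tcp_rot: [-0.195, 3.135, 0.0]
wrist_force: [-2.2, -0.2, 7.6]
opening: 0.393
```

Emit:
{"api": "step_arm", "payload": {"series": [[0.6,0,0,0.01,0],[0.6,0,0,0.0,0],[0.6,0,0,0.0,0]]}}

```text
t: 8.38
eef_pos: [0.5389, 0.167, 0.0619]
tcp_rot: [-0.195, 3.135, 0.0]
wrist_force: [-5.2, -0.8, 16.7]
opening: 0.397
```

Run:
```python
from h import *
s=show(); p,d=camera("scene"); cv2.imwrite("pics/sc2.png",cv2.resize(p[110:260,340:540,::-1],None,fx=4,fy=4,interpolation=cv2.INTER_CUBIC))
```

```text
t 8.38 pos [538.9 167.   61.9] head -172.89 F [-5.2 -0.8 16.7] open 33.7
```

View pics/sc2.png

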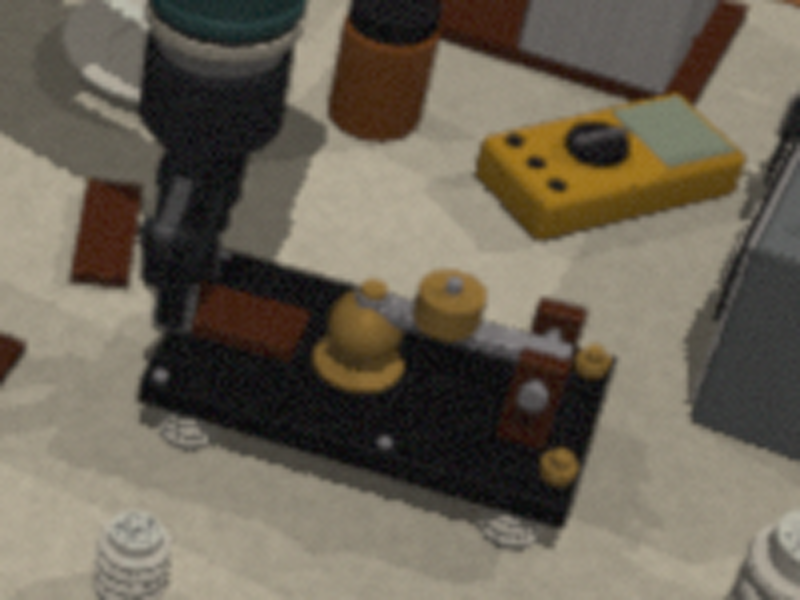

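The bar lies flat on the bed with its inner end just ahead of the ball (crop 305,325). I'll ease the press and slide it in.

Emit:
{"api": "step_arm", "payload": {"series": [[0.6,-0.02,-0.016,-0.015,0],[0.6,-0.07,0,0,0],[0.6,-0.07,0,0,0],[0.6,-0.07,0,0,0],[0.6,-0.07,0,0,0],[0.6,-0.07,0,0,0],[0.6,-0.07,0,0,0],[0.6,0,0,0,0]]}}

```text
t: 9.1
eef_pos: [0.5658, 0.1688, 0.0617]
tcp_rot: [0.193, -3.102, 0.005]
wrist_force: [-37.4, -5.3, 45.4]
opening: 0.395
```

Emit:
{"api": "step_arm", "payload": {"series": [[0.6,-0.07,0,0,0],[0.6,-0.07,0,0,0],[0.6,-0.07,0,0,0],[0.6,-0.06,0,0,0],[0.6,0,0,0,0],[0.6,0,0,0,0]]}}

```text
t: 9.6
eef_pos: [0.6063, 0.1739, 0.0619]
tcp_rot: [0.194, -3.128, 0.001]
wrist_force: [-10.8, -2.5, 14.9]
opening: 0.393
```

Run:
```python
from h import *
s=show(); p,d=camera("scene"); cv2.imwrite("pics/sc3.png",cv2.resize(p[130:260,360:500,::-1],None,fx=5,fy=4.5,interpolation=cv2.INTER_CUBIC)); np.savez("sc3.npz",p=p)
```

```text
t 9.6 pos [606.3 173.9  61.9] head -172.89 F [-10.8  -2.5  14.9] open 33.4
```

View pics/sc3.png

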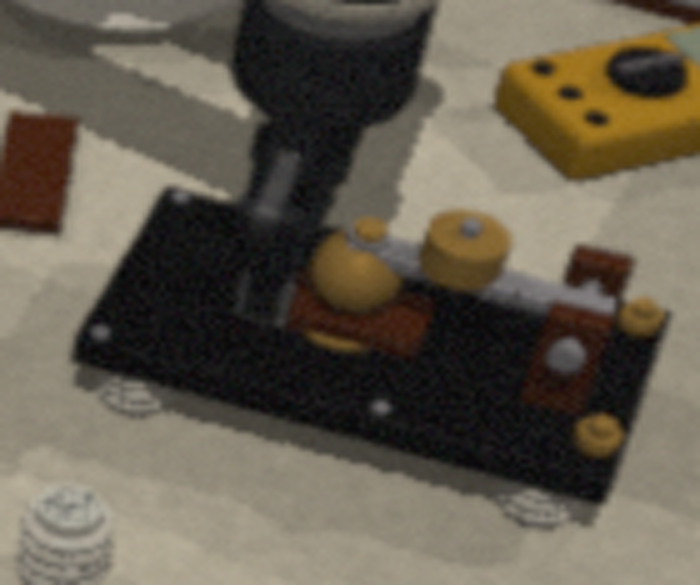

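Run:
```python
from h import *
c=ray("scene",[(442.4,207.2),(446.4,200.2)],.055)*1000; print(c.round(1), "pred inner corners?")
S=np.array([640,178.]);a=np.radians(7.1);u=np.array([np.cos(a),np.sin(a)]);l=np.array([-u[1],u[0]])
for q in c: print(((q[:2]-S)@u).round(1),((q[:2]-S)@l).round(1))
```

```text
[[676.7 161.7  55. ]
 [675.9 187.5  55. ]] pred inner corners?
34.5 -20.7
36.8 5.0
```

The inner end is about 35 mm past the seat against a target of 38. I'll push 4 mm further with less press, then open gently.

Emit:
{"api": "step_arm", "payload": {"series": [[0.6,0,0,-0.01,0],[0.6,-0.02,0,0,0],[0.6,-0.02,0,0,0],[0.6,0,0,0,0],[0.6,0,0,0,0]]}}

```text
t: 10.07
eef_pos: [0.6143, 0.1747, 0.0623]
tcp_rot: [-0.195, 3.135, 0.0]
wrist_force: [0.3, -1.4, -1.7]
opening: 0.393
```

That released some stiction and went 4 mm too far, so I'll pull back 4 mm.

Emit:
{"api": "step_arm", "payload": {"series": [[0.6,0.02,0,0,0],[0.6,0.02,0,0,0],[0.6,0,0,0,0],[0.6,0,0,0,0]]}}

```text
t: 10.4
eef_pos: [0.6095, 0.1742, 0.0628]
tcp_rot: [-0.195, 3.135, 0.0]
wrist_force: [-1.4, -0.1, -2.1]
opening: 0.394
```

Run:
```python
from h import *
s=show(); p,d=camera("scene"); cv2.imwrite("pics/sc4.png",cv2.resize(p[130:260,360:500,::-1],None,fx=5,fy=4.5,interpolation=cv2.INTER_CUBIC))
m=masks(p)["brown"].copy(); m[:, :400]=0; m[:,455:]=0; m[:180]=0;m[230:]=0
ys,xs=np.nonzero(m); i=np.argsort(xs)[-12:]; print(list(zip(xs[i],ys[i])))
```

```text
t 10.4 pos [609.5 174.2  62.8] head -172.89 F [-1.4 -0.1 -2.1] open 33.5
[(np.int64(446), np.int64(204)), (np.int64(446), np.int64(200)), (np.int64(446), np.int64(203)), (np.int64(447), np.int64(198)), (np.int64(447), np.int64(197)), (np.int64(447), np.int64(201)), (np.int64(447), np.int64(200)), (np.int64(447), np.int64(202)), (np.int64(447), np.int64(199)), (np.int64(448), np.int64(197)), (np.int64(448), np.int64(198)), (np.int64(450), np.int64(194))]
```

Emit:
{"api": "step_arm", "payload": {"series": [[0.3,0,0,0.005,0],[0.0,0,0,0,0],[-0.3,0,0,0,0],[-0.3,0,0,0,0],[-0.3,0,0,0,0],[-0.3,0.1,0,-0.02,0],[-0.3,0.25,0,-0.05,0],[-0.3,0.35,0,-0.1,0],[-0.3,0.35,0,-0.3,0],[-0.3,0,0,0,0]]}}

```text
t: 11.28
eef_pos: [0.5016, 0.1609, 0.1086]
tcp_rot: [0.196, -3.13, 0.0]
wrist_force: [-1.5, -0.8, -0.1]
opening: 0.648
```

Run:
```python
from h import *
s=show(); p,d=camera("scene"); p2,d2=camera("top")
a=cv2.resize(p[150:250,370:500,::-1],(400,308),interpolation=cv2.INTER_CUBIC); b=cv2.resize(p2[95:240,150:260,::-1],(234,308),interpolation=cv2.INTER_CUBIC)
cv2.imwrite("pics/sc5.png",np.hstack([a,b])); np.savez("sc5.npz",p=p,p2=p2)
for n,P in(("top",p2),("scene",p)):
    for r in rects(n,masks(P)["brown"],.010):
        if 400<r[0]<480: print(n,r)
    for r in rects(n,masks(P)["brown"],.055,60):
        if 600<r[0]<700 and 120<r[1]<240: print(n,"on bed",r)
```

```text
t 11.28 pos [501.6 160.9 108.6] head -172.85 F [-1.5 -0.8 -0.1] open 55.1
top (445.8, 77.1, 110.6, 33.7, -86.5, [259.0, 271.0])
top (452.4, -76.1, 128.1, 33.6, -68.8, [335.0, 268.0])
top on bed (640.6, 173.7, 77.7, 39.3, 0.7, [210.0, 174.0])
scene (454.1, -78.9, 132.3, 34.7, -68.8, [294.0, 253.0])
scene (447.9, 73.7, 114.8, 36.0, -86.2, [328.0, 209.0])
scene on bed (640.9, 173.7, 78.6, 49.9, 8.0, [429.0, 199.0])
```

View pics/sc5.png

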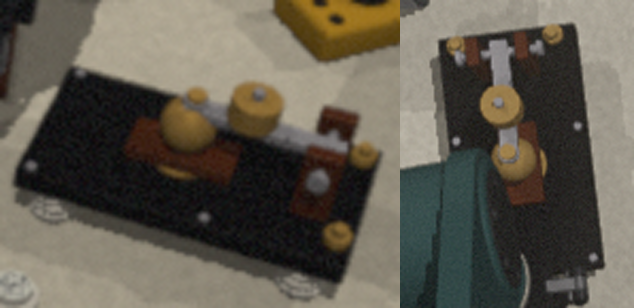

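The 76 bar now lies under the ball, centred at x ≈ 640.7, and the arm rests on it. Next is the 94 bar: hover and refine.

Run:
```python
from h import *
show(); plan([(453.4,250.2,150,111,13)],-0.3)
```

```text
t 11.38 pos [507.9 161.7 107.6] head -172.87 F [ 1.2  0.8 -0.1] open 55.1
[[-0.3,0.03,0.07,-0.03,0.13],[-0.3,0.04,0.07,-0.03,0.13],[-0.3,0.05,0.06,-0.03,0.13],[-0.3,0.05,0.06,-0.03,0.13],[-0.3,0.06,0.05,-0.03,0.13],[-0.3,0.07,0.05,-0.03,0.13],[-0.3,0.07,0.04,-0.03,0.13],[-0.3,0.07,0.03,-0.04,0.13],[-0.3,0.08,0.03,-0.03,0.13],[-0.3,0.08,0.02,-0.04,0.13]]
[[-0.3,0.08,0.01,-0.03,0.13],[-0.3,0.08,0.0,-0.04,0.13],[-0.3,0.077,-0.003,-0.034,0.132]]
end [ 453.4  250.1  150.  -249. ]
```

Emit:
{"api": "step_arm", "payload": {"series": [[-0.3,0.03,0.07,-0.03,0.13],[-0.3,0.04,0.07,-0.03,0.13],[-0.3,0.05,0.06,-0.03,0.13],[-0.3,0.05,0.06,-0.03,0.13],[-0.3,0.06,0.05,-0.03,0.13],[-0.3,0.07,0.05,-0.03,0.13],[-0.3,0.07,0.04,-0.03,0.13],[-0.3,0.07,0.03,-0.04,0.13],[-0.3,0.08,0.03,-0.03,0.13],[-0.3,0.08,0.02,-0.04,0.13]]}}

```text
t: 12.22
eef_pos: [0.4675, 0.2304, 0.138]
tcp_rot: [1.369, 2.827, 0.001]
wrist_force: [-0.3, 0.3, 0.3]
opening: 0.649
```

Emit:
{"api": "step_arm", "payload": {"series": [[-0.3,0.08,0.01,-0.03,0.13],[-0.3,0.08,0.0,-0.04,0.13],[-0.3,0.077,0,-0.034,0.132],[-0.3,0,0,0,0],[-0.3,0,0,0,0],[-0.3,0,0,0,0]]}}

```text
t: 12.72
eef_pos: [0.4552, 0.2501, 0.1484]
tcp_rot: [1.776, 2.591, 0.0]
wrist_force: [0.6, -0.1, -0.2]
opening: 0.65
```

Run:
```python
from h import *
s=show(); p,d=camera("wrist"); wrects(s,masks(p)["brown"],.010)
```

```text
t 12.72 pos [455.2 250.1 148.4] head 111.15 F [ 0.6 -0.1 -0.2] open 55.3
  [450.9 253.3  93.4  35.4 -68.8] [324. 219.] 330
  [555.5 465.4  96.4  53.1  33.4] [537.  34.] 328
```

Emit:
{"api": "step_arm", "payload": {"series": [[-0.3,0.007,-0.016,0.36,0],[-0.3,0,0,0.36,0],[-0.3,0,0,0.3,0],[-0.3,0,0,0.15,0],[-0.3,0,0,0.1,0],[-0.3,0,0,0.04,0],[-0.3,0,0,0,0],[-0.3,0,0,0,0]], "newtons": 50}}

```text
t: 13.43
eef_pos: [0.4536, 0.2505, 0.0184]
tcp_rot: [1.78, 2.588, 0.002]
wrist_force: [-0.4, 0.9, 0.7]
opening: 0.65
```

Run:
```python
from h import *
show()
```

```text
t 13.43 pos [453.6 250.5  18.4] head 110.98 F [-0.4  0.9  0.7] open 55.2
```

Emit:
{"api": "step_arm", "payload": {"series": [[-0.3,0,0,0.02,0],[0.3,0,0,0,0],[0.6,0,0,0,0],[0.6,0,0,0,0],[0.6,0,0,0,0],[0.6,0,0,0,0],[0.6,0,0,0,0]], "newtons": 50}}

```text
t: 14.02
eef_pos: [0.4534, 0.2506, 0.0169]
tcp_rot: [1.779, 2.588, 0.002]
wrist_force: [-0.6, -1.3, 5.9]
opening: 0.402
```

Emit:
{"api": "step_arm", "payload": {"series": [[0.6,0,0,-0.2,0],[0.6,0,0,-0.4,0],[0.6,0,0,-0.35,0],[0.6,0,0,0,0],[0.6,0,0,0,0],[0.6,0,0,0,0]]}}

```text
t: 14.52
eef_pos: [0.4526, 0.2503, 0.1111]
tcp_rot: [1.78, 2.588, 0.001]
wrist_force: [-1.0, 0.5, -0.1]
opening: 0.401
```

Run:
```python
from h import *
show(); plan([(540,60,130,150,7),(655.9,-135,130,172,7)],0.6)
```

```text
t 14.52 pos [452.6 250.3 111.1] head 110.98 F [-1.   0.5 -0.1] open 34.1
[[0.6,-0.3,0.02,-0.03,-0.12],[0.6,-0.3,-0.01,-0.03,-0.12],[0.6,-0.3,-0.04,-0.03,-0.13],[0.6,-0.29,-0.07,-0.02,-0.12],[0.6,-0.28,-0.09,-0.03,-0.13],[0.6,-0.27,-0.12,-0.02,-0.12],[0.6,-0.264,-0.148,-0.029,-0.127],[0.6,-0.28,-0.16,0.0,-0.07],[0.6,-0.27,-0.17,0.0,-0.07],[0.6,-0.26,-0.19,0.0,-0.07]]
[[0.6,-0.26,-0.2,0.0,-0.07],[0.6,-0.24,-0.22,0.0,-0.07],[0.6,-0.23,-0.23,0.0,-0.07],[0.6,-0.219,-0.242,0.0,-0.069]]
end [ 655.9 -135.   130.   172. ]
```

Emit:
{"api": "step_arm", "payload": {"series": [[0.6,-0.3,0.02,-0.03,-0.12],[0.6,-0.3,-0.01,-0.03,-0.12],[0.6,-0.3,-0.04,-0.03,-0.13],[0.6,-0.29,-0.07,-0.02,-0.12],[0.6,-0.28,-0.09,-0.03,-0.13],[0.6,-0.27,-0.12,-0.02,-0.12],[0.6,-0.264,-0.148,-0.029,-0.127],[0.6,-0.28,-0.16,0.0,-0.07],[0.6,-0.27,-0.17,0.0,-0.07],[0.6,-0.26,-0.19,0.0,-0.07]]}}

```text
t: 15.35
eef_pos: [0.588, -0.0243, 0.1277]
tcp_rot: [-0.556, -3.088, -0.0]
wrist_force: [-0.5, 0.2, -0.8]
opening: 0.401
```

Emit:
{"api": "step_arm", "payload": {"series": [[0.6,-0.26,-0.2,0.0,-0.07],[0.6,-0.24,-0.22,0.0,-0.07],[0.6,-0.23,-0.23,0.0,-0.07],[0.6,-0.219,-0.242,0.0,-0.069],[0.6,0,0,0,0],[0.6,0,0,0,0],[0.6,0,0,0,0]]}}

```text
t: 15.93
eef_pos: [0.6543, -0.1343, 0.1276]
tcp_rot: [-0.221, -3.13, -0.002]
wrist_force: [-0.3, 0.7, -0.6]
opening: 0.399
```

Run:
```python
from h import *
s=show(); p,d=camera("wrist"); wrects(s,masks(p)["brown"],s["eef_pos"][2]-.007)
print("w");wrects(s,masks(p)["white"],.012)
cv2.imwrite("pics/w6.png",p[:,:,::-1])
plan([(655.9,-135,50,172,3)],0.6)
```

```text
t 15.93 pos [ 654.3 -134.3  127.6] head 171.92 F [-0.3  0.7 -0.6] open 34.0
  [ 649.4 -134.6   93.8   38.    -8.1] [326. 289.] 589
w
  [ 776.6 -152.2   90.8   54.6   81.9] [328. 388.] 391
  [761.8  94.  408.8 182.4  51.6] [539. 293.] 1114
  [ 637.6 -262.7  140.6   44.6   -7.6] [155. 233.] 453
  [ 646.1 -199.1  140.5   44.6   -7.7] [234. 226.] 469
  [ 601.9 -128.7   44.2   34.5   82. ] [325. 161.] 231
  [ 570.1 -324.3  730.1  316.6  -62.1] [186. 139.] 2362
[[0.6,-0.01,0.0,0.26,0.0],[0.6,0.0,0.0,0.26,0.0],[0.6,-0.008,-0.009,0.26,-0.001]]
end [ 655.9 -135.    50.   172. ]
```

The wrist view agrees with the other cameras on the marks, and it shows the bar sitting about 4.6 mm off-centre in the hand along tool x. I'll compensate for that.

Run:
```python
from h import *
show(); plan([(659.6,-136,60,172.3,3),(659.6,-136,31,172.3,2)],0.6)
```

```text
t 15.98 pos [ 654.3 -133.8  128. ] head 171.97 F [-0.4 -0.  -0.6] open 34.2
[[0.6,-0.02,0.0,0.23,0.0],[0.6,-0.02,-0.01,0.22,0.0],[0.6,-0.016,-0.004,0.23,-0.007],[0.6,0.0,0.0,0.14,0.0],[0.6,0.0,0.0,0.15,0.0]]
end [ 659.6 -136.    31.   172.3]
```

Emit:
{"api": "step_arm", "payload": {"series": [[0.6,-0.02,-0.01,0.23,0],[0.6,-0.02,-0.01,0.22,0],[0.6,-0.014,0,0.23,-0.007],[0.6,0,0,0.15,0],[0.6,0,0,0.1,0],[0.6,0,0,0.04,0],[0.6,0,0,0,0],[0.6,0,0,0,0]]}}

```text
t: 16.65
eef_pos: [0.6613, -0.1373, 0.0332]
tcp_rot: [0.21, 3.134, 0.0]
wrist_force: [-0.2, -0.6, -0.6]
opening: 0.402
```

Run:
```python
from h import *
show()
```

```text
t 16.65 pos [ 661.3 -137.3   33.2] head 172.33 F [-0.2 -0.6 -0.6] open 34.1
```

Emit:
{"api": "step_arm", "payload": {"series": [[0.6,0.018,0.01,0.02,0],[0.6,0,0,0.01,0],[0.6,0,0,0,0],[0.6,0,0,0,0]]}}

```text
t: 16.98
eef_pos: [0.6597, -0.1366, 0.0302]
tcp_rot: [0.211, 3.134, -0.0]
wrist_force: [0.6, 1.0, -1.5]
opening: 0.401
```

Emit:
{"api": "step_arm", "payload": {"series": [[0.6,0,0,0.01,0],[0.6,0,0,0,0],[0.6,0,0,0,0]]}}

```text
t: 17.23
eef_pos: [0.6598, -0.1367, 0.029]
tcp_rot: [0.211, 3.134, -0.0]
wrist_force: [-0.9, -0.6, 1.7]
opening: 0.402
```

Emit:
{"api": "step_arm", "payload": {"series": [[0.3,0,0,0,0],[0.1,0,0,0,0],[-0.05,0,0,0,0],[-0.05,0,0,0,0],[-0.05,0,0,0,0],[-0.05,0,0,-0.1,0],[-0.05,0,0,-0.4,0],[-0.05,0,0,-0.4,0],[-0.3,0,0,-0.1,0],[-0.3,0,0,0,0]]}}

```text
t: 18.07
eef_pos: [0.6627, -0.1375, 0.1341]
tcp_rot: [0.21, 3.126, -0.003]
wrist_force: [0.1, -0.3, 0.2]
opening: 0.65
```

Emit:
{"api": "step_arm", "payload": {"series": [[-0.3,0.2,0,-0.1,0],[-0.3,0,0,0,0],[-0.3,0,0,0,0],[-0.3,0,0,0,0]]}}

```text
t: 18.4
eef_pos: [0.6395, -0.1338, 0.1379]
tcp_rot: [-0.211, -3.134, -0.0]
wrist_force: [-0.5, 0.5, 0.9]
opening: 0.648
```

Run:
```python
from h import *
s=show(); p,d=camera("wrist"); wrects(s,masks(p)["brown"],.022)
print("w");wrects(s,masks(p)["white"],.012)
cv2.imwrite("pics/w7.png",p[:,:,::-1])
plan([(540,-10,150,140,7),(444.5,77,150,94,7)],-0.3)
```

```text
t 18.4 pos [ 639.5 -133.8  137.9] head 172.3 F [-0.5  0.5  0.9] open 55.1
  [ 654.8 -136.6   93.    35.4   -7.7] [327. 255.] 341
w
  [711.  -56.2 168.7 113.2 -14.6] [433. 280.] 1077
  [790.5 103.6 320.6 108.5  30.2] [584. 316.] 883
  [ 637.7 -262.7  140.1   44.    -7.7] [165. 246.] 430
  [ 646.  -199.2  139.6   44.    -7.6] [245. 244.] 486
  [ 654.7 -135.7  139.5   43.7   -7.6] [316. 247.] 598
  [ 535.1 -232.3  472.4  257.8  -63.7] [219. 124.] 2547
[[-0.3,0.16,0.16,-0.02,0.1],[-0.3,0.18,0.14,-0.02,0.1],[-0.3,0.19,0.13,-0.02,0.1],[-0.3,0.2,0.11,-0.02,0.1],[-0.3,0.2,0.1,-0.01,0.11],[-0.3,0.21,0.08,-0.02,0.1],[-0.3,0.221,0.061,-0.012,0.108],[-0.3,0.18,0.01,0.0,0.15],[-0.3,0.18,-0.01,0.0,0.15],[-0.3,0.18,-0.04,0.0,0.14]]
[[-0.3,0.18,-0.06,0.0,0.15],[-0.3,0.17,-0.08,0.0,0.14],[-0.3,0.16,-0.09,0.0,0.15],[-0.3,0.148,-0.112,0.0,0.142]]
end [444.5  77.  150.   94. ]
```

View pics/w7.png

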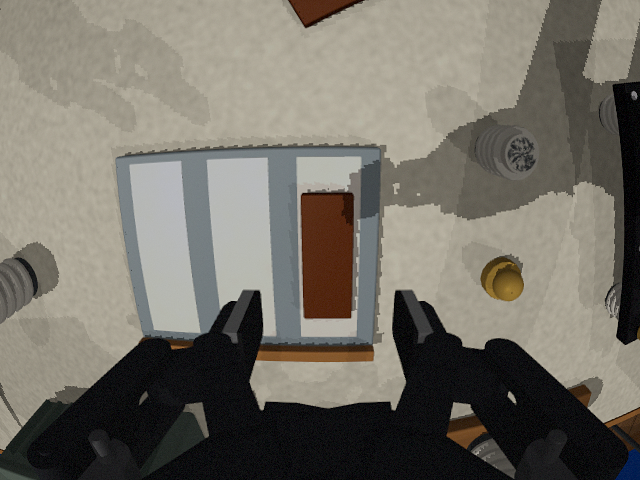

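The 94 bar is within 1 mm of its mark centre (654.8,-136.6 against 654.7,-135.7) and parallel to it. The insulator is standing. Next is the 112 bar.

Emit:
{"api": "step_arm", "payload": {"series": [[-0.3,0.16,0.16,-0.02,0.1],[-0.3,0.18,0.14,-0.02,0.1],[-0.3,0.19,0.13,-0.02,0.1],[-0.3,0.2,0.11,-0.02,0.1],[-0.3,0.2,0.1,-0.01,0.11],[-0.3,0.21,0.08,-0.02,0.1],[-0.3,0.221,0.061,-0.012,0.108],[-0.3,0.18,0.01,0.0,0.15],[-0.3,0.18,-0.01,0.0,0.15],[-0.3,0.18,-0.04,0.0,0.14]]}}

```text
t: 19.28
eef_pos: [0.4997, 0.0276, 0.1503]
tcp_rot: [-1.574, -2.719, -0.0]
wrist_force: [0.1, 0.4, -1.0]
opening: 0.648
```

Emit:
{"api": "step_arm", "payload": {"series": [[-0.3,0.18,-0.06,0.0,0.15],[-0.3,0.17,-0.08,0.0,0.14],[-0.3,0.16,-0.09,0.0,0.15],[-0.3,0.148,-0.112,0.0,0.142],[-0.3,0,0,0,0],[-0.3,0,0,0,0],[-0.3,0,0,0,0]]}}

```text
t: 19.87
eef_pos: [0.4456, 0.0768, 0.1508]
tcp_rot: [2.139, 2.3, 0.001]
wrist_force: [0.6, 0.3, 0.4]
opening: 0.649
```

```bash
cat >> h.py <<'E'
def bars(z=.010):
    s=show(); p,d=camera("wrist"); wrects(s,masks(p)["brown"],z); return s,p
E
python3 - <<'E'
from h import *
bars()
E
```

```text
t 19.87 pos [445.6  76.8 150.8] head 94.17 F [0.6 0.3 0.4] open 55.2
  [444.6 -56.4  96.9  37.  -68.7] [315. 366.] 230
  [444.8  77.6 111.5  35.4 -86.8] [326. 222.] 370
  [656.4 180.2  60.9  43.4   8.2] [580. 130.] 196
```

Emit:
{"api": "step_arm", "payload": {"series": [[-0.3,0.009,-0.007,0.36,0.022],[-0.3,0,0,0.36,0],[-0.3,0,0,0.3,0],[-0.3,0,0,0.15,0],[-0.3,0,0,0.11,0],[-0.3,0,0,0.06,0],[-0.3,0,0,0,0],[-0.3,0,0,0,0]]}}

```text
t: 20.58
eef_pos: [0.4444, 0.0775, 0.0168]
tcp_rot: [2.162, 2.279, 0.0]
wrist_force: [1.1, -0.3, 0.5]
opening: 0.647
```

Emit:
{"api": "step_arm", "payload": {"series": [[0.3,0,0,0,0],[0.6,0,0,0,0],[0.6,0,0,0,0],[0.6,0,0,0,0],[0.6,0,0,0,0],[0.6,0,0,0,0]]}}

```text
t: 21.08
eef_pos: [0.4446, 0.0778, 0.018]
tcp_rot: [2.161, 2.278, 0.003]
wrist_force: [-0.4, -1.1, 6.8]
opening: 0.395
```

Emit:
{"api": "step_arm", "payload": {"series": [[0.6,0,0,-0.2,0],[0.6,0,0,-0.4,0],[0.6,0,0,-0.35,0],[0.6,0,0,0,0],[0.6,0,0,0,0],[0.6,0,0,0,0]]}}

```text
t: 21.58
eef_pos: [0.4434, 0.0779, 0.112]
tcp_rot: [2.162, 2.279, 0.001]
wrist_force: [-0.0, 0.2, -0.3]
opening: 0.4
```

Run:
```python
from h import *
show(); plan([(646.2,-199.2,130,172.3,16)],0.6)
```

```text
t 21.58 pos [443.4  77.9 112. ] head 93.02 F [-0.   0.2 -0.3] open 34.0
[[0.6,-0.18,0.12,-0.01,-0.11],[0.6,-0.19,0.1,-0.01,-0.11],[0.6,-0.2,0.08,-0.01,-0.11],[0.6,-0.2,0.07,-0.01,-0.11],[0.6,-0.21,0.05,-0.01,-0.11],[0.6,-0.21,0.03,-0.01,-0.11],[0.6,-0.21,0.01,-0.01,-0.11],[0.6,-0.22,0.0,-0.01,-0.11],[0.6,-0.21,-0.02,-0.01,-0.11],[0.6,-0.21,-0.04,-0.01,-0.11]]
[[0.6,-0.21,-0.06,-0.01,-0.11],[0.6,-0.2,-0.08,-0.01,-0.11],[0.6,-0.19,-0.1,-0.01,-0.11],[0.6,-0.18,-0.11,-0.02,-0.11],[0.6,-0.18,-0.13,-0.01,-0.11],[0.6,-0.159,-0.139,-0.02,-0.112]]
end [ 646.2 -199.2  130.   172.3]
```

Emit:
{"api": "step_arm", "payload": {"series": [[0.6,-0.18,0.12,-0.01,-0.11],[0.6,-0.19,0.1,-0.01,-0.11],[0.6,-0.2,0.08,-0.01,-0.11],[0.6,-0.2,0.07,-0.01,-0.11],[0.6,-0.21,0.05,-0.01,-0.11],[0.6,-0.21,0.03,-0.01,-0.11],[0.6,-0.21,0.01,-0.01,-0.11],[0.6,-0.22,0.0,-0.01,-0.11],[0.6,-0.21,-0.02,-0.01,-0.11],[0.6,-0.21,-0.04,-0.01,-0.11]]}}

```text
t: 22.42
eef_pos: [0.5695, -0.0951, 0.1195]
tcp_rot: [-1.002, -2.973, 0.0]
wrist_force: [0.8, 0.5, -1.1]
opening: 0.399
```

Emit:
{"api": "step_arm", "payload": {"series": [[0.6,-0.21,-0.06,-0.01,-0.11],[0.6,-0.2,-0.08,-0.01,-0.11],[0.6,-0.19,-0.1,-0.01,-0.11],[0.6,-0.18,-0.11,-0.02,-0.11],[0.6,-0.18,-0.13,-0.01,-0.11],[0.6,-0.159,-0.139,-0.02,-0.112],[0.6,0,0,0,0],[0.6,0,0,0,0],[0.6,0,0,0,0]]}}

```text
t: 23.17
eef_pos: [0.6447, -0.1984, 0.1276]
tcp_rot: [-0.213, -3.13, -0.003]
wrist_force: [0.3, 0.9, -1.6]
opening: 0.402
```

Run:
```python
from h import *
s=get_state(); bars(s["eef_pos"][2]-.007)
plan([(646.2,-199.2,60,172.3,3),(646.2,-199.2,31,172.3,3)],0.6)
```

```text
t 23.17 pos [ 644.7 -198.4  127.6] head 172.22 F [ 0.3  0.9 -1.6] open 34.2
  [ 620.2 -159.5   54.2   21.4   -7.6] [419. 240.] 352
  [ 642.5 -199.1  109.8   36.8   -7.8] [327. 286.] 621
[[0.6,-0.01,0.0,0.23,0.0],[0.6,0.0,0.0,0.23,0.0],[0.6,-0.007,-0.009,0.22,-0.001],[0.6,0.0,0.0,0.1,0.0],[0.6,0.0,0.0,0.1,0.0],[0.6,0.0,0.0,0.09,0.0]]
end [ 646.2 -199.2   31.   172.3]
```

Emit:
{"api": "step_arm", "payload": {"series": [[0.6,-0.005,-0.005,0.23,0],[0.6,0,0,0.23,0],[0.6,0,0,0.22,0],[0.6,0,0,0.12,0],[0.6,0,0,0.1,0],[0.6,0,0,0.05,0],[0.6,0,0,0,0],[0.6,0,0,0,0]]}}

```text
t: 23.88
eef_pos: [0.6472, -0.1999, 0.0354]
tcp_rot: [0.211, 3.134, -0.0]
wrist_force: [0.3, -0.1, 0.3]
opening: 0.397
```

Run:
```python
from h import *
show(); plan([(646.7,-199.3,29.5,172.3,1)],0.6)
```

```text
t 23.88 pos [ 647.2 -199.9   35.4] head 172.31 F [ 0.3 -0.1  0.3] open 33.7
[[0.6,0.006,0.005,0.059,0.0]]
end [ 646.7 -199.3   29.5  172.3]
```

Emit:
{"api": "step_arm", "payload": {"series": [[0.6,0.006,0.005,0.03,0],[0.6,0,0,0.02,0],[0.6,0,0,0,0],[0.6,0,0,0,0]]}}

```text
t: 24.22
eef_pos: [0.6464, -0.1993, 0.0302]
tcp_rot: [0.211, 3.134, -0.0]
wrist_force: [-0.1, 0.5, 0.1]
opening: 0.4
```

Emit:
{"api": "step_arm", "payload": {"series": [[0.6,0,0,0.006,0],[0.6,0,0,0,0],[0.6,0,0,0,0]]}}

```text
t: 24.47
eef_pos: [0.6464, -0.1994, 0.03]
tcp_rot: [0.211, 3.134, -0.0]
wrist_force: [-1.3, 0.7, 4.9]
opening: 0.4
```

Touching the tray. I'll release, lift and check.

Emit:
{"api": "step_arm", "payload": {"series": [[0.3,0,0,0,0],[0.1,0,0,0,0],[-0.05,0,0,0,0],[-0.05,0,0,0,0],[-0.05,0,0,0,0],[-0.05,0,0,-0.1,0],[-0.05,0,0,-0.4,0],[-0.05,0,0,-0.4,0],[-0.3,0,0,-0.1,0],[-0.3,0,0,0,0]]}}

```text
t: 25.3
eef_pos: [0.6495, -0.2006, 0.1347]
tcp_rot: [0.21, 3.126, -0.005]
wrist_force: [0.9, -0.2, -0.9]
opening: 0.655
```

Emit:
{"api": "step_arm", "payload": {"series": [[-0.3,0.2,0,-0.1,0],[-0.3,0,0,0,0],[-0.3,0,0,0,0],[-0.3,0,0,0,0]]}}

```text
t: 25.63
eef_pos: [0.6263, -0.1965, 0.1385]
tcp_rot: [-0.211, -3.134, -0.001]
wrist_force: [0.3, 0.1, 0.9]
opening: 0.652
```

Run:
```python
from h import *
s,p=bars(.022)
print("w");wrects(s,masks(p)["white"],.012)
plan([(451,-76.3,150,111.2,13)],-0.3)
```

```text
t 25.63 pos [ 626.3 -196.5  138.5] head 172.29 F [0.3 0.1 0.9] open 55.4
  [ 654.7 -137.7   94.    36.9   -7.3] [412. 259.] 354
  [ 645.2 -200.   111.3   35.4   -7.2] [327. 257.] 386
  [ 482.4 -106.3   77.4   26.2   89.2] [425.  10.] 242
w
  [ 761.4 -215.4  135.2   50.4   77.7] [316. 383.] 499
  [784.8  24.8 376.  208.7  19.5] [566. 294.] 1315
  [ 637.4 -262.6  140.    44.3   -7.6] [246. 250.] 487
  [ 645.7 -199.1  139.6   44.    -7.6] [316. 254.] 618
  [ 577.7 -252.6  454.4  307.    80.7] [210. 138.] 2905
[[-0.3,0.15,0.07,-0.01,0.1],[-0.3,0.15,0.06,-0.01,0.1],[-0.3,0.16,0.05,-0.01,0.11],[-0.3,0.16,0.04,-0.01,0.1],[-0.3,0.16,0.02,-0.01,0.11],[-0.3,0.16,0.01,-0.01,0.1],[-0.3,0.16,0.0,-0.01,0.11],[-0.3,0.16,-0.02,-0.01,0.1],[-0.3,0.16,-0.03,-0.01,0.11],[-0.3,0.16,-0.04,-0.01,0.1]]
[[-0.3,0.16,-0.06,-0.01,0.11],[-0.3,0.15,-0.07,0.0,0.1],[-0.3,0.141,-0.077,-0.006,0.108]]
end [451.  -76.3 150.  111.2]
```

The 112 bar is within 1 mm of its mark. Now the 130 bar.

Emit:
{"api": "step_arm", "payload": {"series": [[-0.3,0.15,0.07,-0.01,0.1],[-0.3,0.15,0.06,-0.01,0.1],[-0.3,0.16,0.05,-0.01,0.11],[-0.3,0.16,0.04,-0.01,0.1],[-0.3,0.16,0.02,-0.01,0.11],[-0.3,0.16,0.01,-0.01,0.1],[-0.3,0.16,0.0,-0.01,0.11],[-0.3,0.16,-0.02,-0.01,0.1],[-0.3,0.16,-0.03,-0.01,0.11],[-0.3,0.16,-0.04,-0.01,0.1]]}}

```text
t: 26.52
eef_pos: [0.4917, -0.1042, 0.1487]
tcp_rot: [-1.444, -2.789, -0.0]
wrist_force: [-0.3, -0.3, -0.1]
opening: 0.65
```

Emit:
{"api": "step_arm", "payload": {"series": [[-0.3,0.16,-0.06,-0.01,0.11],[-0.3,0.15,-0.07,0.0,0.1],[-0.3,0.141,-0.077,-0.006,0.108],[-0.3,0,0,0,0],[-0.3,0,0,0,0],[-0.3,0,0,0,0]]}}

```text
t: 27.02
eef_pos: [0.4524, -0.0769, 0.1508]
tcp_rot: [1.771, 2.593, 0.001]
wrist_force: [-0.3, 0.2, 0.3]
opening: 0.652
```

Run:
```python
from h import *
bars()
```

```text
t 27.02 pos [452.4 -76.9 150.8] head 111.32 F [-0.3  0.2  0.3] open 55.4
  [450.9 -75.8 129.1  35.6 -68.8] [326. 219.] 415
```

Emit:
{"api": "step_arm", "payload": {"series": [[-0.3,0.016,-0.01,0.36,0],[-0.3,0,0,0.36,0],[-0.3,0,0,0.3,0],[-0.3,0,0,0.15,0],[-0.3,0,0,0.11,0],[-0.3,0,0,0.06,0],[-0.3,0,0,0,0],[-0.3,0,0,0,0]]}}

```text
t: 27.73
eef_pos: [0.4502, -0.0756, 0.0168]
tcp_rot: [1.775, 2.592, 0.0]
wrist_force: [-0.1, -0.0, 0.7]
opening: 0.652
```

Emit:
{"api": "step_arm", "payload": {"series": [[0.3,0,0,0,0],[0.6,0,0,0,0],[0.6,0,0,0,0],[0.6,0,0,0,0],[0.6,0,0,0,0],[0.6,0,0,0,0]]}}

```text
t: 28.23
eef_pos: [0.4504, -0.0756, 0.0179]
tcp_rot: [1.773, 2.59, 0.001]
wrist_force: [-0.4, -0.5, 7.6]
opening: 0.399
```

Emit:
{"api": "step_arm", "payload": {"series": [[0.6,0,0,-0.2,0],[0.6,0,0,-0.4,0],[0.6,0,0,-0.35,0],[0.6,0,0,0,0],[0.6,0,0,0,0],[0.6,0,0,0,0]]}}

```text
t: 28.73
eef_pos: [0.4493, -0.0752, 0.1121]
tcp_rot: [1.775, 2.591, 0.001]
wrist_force: [-0.9, -0.3, -1.1]
opening: 0.396
```

Run:
```python
from h import *
show(); plan([(637.7,-262.9,130,172.3,13)],0.6)
```

```text
t 28.73 pos [449.3 -75.2 112.1] head 111.2 F [-0.9 -0.3 -1.1] open 33.7
[[0.6,-0.19,0.08,-0.01,-0.1],[0.6,-0.19,0.07,-0.01,-0.1],[0.6,-0.2,0.05,-0.01,-0.11],[0.6,-0.2,0.04,-0.01,-0.1],[0.6,-0.2,0.02,-0.02,-0.11],[0.6,-0.2,0.0,-0.01,-0.1],[0.6,-0.21,-0.01,-0.02,-0.11],[0.6,-0.2,-0.03,-0.01,-0.1],[0.6,-0.2,-0.05,-0.02,-0.11],[0.6,-0.19,-0.07,-0.01,-0.1]]
[[0.6,-0.19,-0.08,-0.02,-0.11],[0.6,-0.18,-0.1,-0.01,-0.1],[0.6,-0.178,-0.105,-0.019,-0.108]]
end [ 637.7 -262.9  130.   172.3]
```

Emit:
{"api": "step_arm", "payload": {"series": [[0.6,-0.19,0.08,-0.01,-0.1],[0.6,-0.19,0.07,-0.01,-0.1],[0.6,-0.2,0.05,-0.01,-0.11],[0.6,-0.2,0.04,-0.01,-0.1],[0.6,-0.2,0.02,-0.02,-0.11],[0.6,-0.2,0.0,-0.01,-0.1],[0.6,-0.21,-0.01,-0.02,-0.11],[0.6,-0.2,-0.03,-0.01,-0.1],[0.6,-0.2,-0.05,-0.02,-0.11],[0.6,-0.19,-0.07,-0.01,-0.1]]}}

```text
t: 29.57
eef_pos: [0.5932, -0.2196, 0.1226]
tcp_rot: [-0.592, -3.081, -0.002]
wrist_force: [-0.3, -0.4, -0.9]
opening: 0.4
```

Emit:
{"api": "step_arm", "payload": {"series": [[0.6,-0.19,-0.08,-0.02,-0.11],[0.6,-0.18,-0.1,-0.01,-0.1],[0.6,-0.178,-0.105,-0.019,-0.108],[0.6,0,0,0,0],[0.6,0,0,0,0],[0.6,0,0,0,0]]}}

```text
t: 30.07
eef_pos: [0.6362, -0.262, 0.1276]
tcp_rot: [-0.213, -3.13, -0.003]
wrist_force: [-0.3, -0.0, -0.4]
opening: 0.399
```

Emit:
{"api": "step_arm", "payload": {"series": [[0.6,-0.005,0,0.23,0],[0.6,0,0,0.23,0],[0.6,0,0,0.22,0],[0.6,0,0,0.12,0],[0.6,0,0,0.1,0],[0.6,0,0,0.03,0],[0.6,0,0,0,0],[0.6,0,0,0,0]]}}

```text
t: 30.73
eef_pos: [0.6388, -0.2632, 0.0375]
tcp_rot: [0.211, 3.133, -0.001]
wrist_force: [0.2, 0.6, -0.1]
opening: 0.4
```

Run:
```python
from h import *
s=get_state(); bars(s["eef_pos"][2]-.007)
plan([(638,-263,31,172.3,1)],0.6)
```

```text
t 30.73 pos [ 638.8 -263.2   37.5] head 172.3 F [ 0.2  0.6 -0.1] open 34.0
  [ 649.  -147.2   88.5   39.    -7.6] [571. 283.] 435
  [ 627.5 -203.    79.    35.7   -7.3] [469. 257.] 484
  [ 632.8 -263.1  118.3   35.4   -7.7] [327. 274.] 664
[[0.6,0.012,0.003,0.069,0.0]]
end [ 638.  -262.9   31.   172.3]
```

Emit:
{"api": "step_arm", "payload": {"series": [[0.6,0.012,0.004,0.04,0],[0.6,0,0,0.025,0],[0.6,0,0,0,0],[0.6,0,0,0,0]]}}

```text
t: 31.12
eef_pos: [0.6371, -0.2625, 0.0302]
tcp_rot: [-0.211, -3.134, -0.0]
wrist_force: [0.3, 0.5, -0.7]
opening: 0.398
```

Emit:
{"api": "step_arm", "payload": {"series": [[0.6,0,0,0.01,0],[0.6,0,0,0,0],[0.6,0,0,0,0]]}}

```text
t: 31.37
eef_pos: [0.6372, -0.2625, 0.03]
tcp_rot: [0.211, 3.134, -0.0]
wrist_force: [-2.1, 0.7, 5.9]
opening: 0.397
```

Release, lift, check, and back away so the top camera sees everything.

Emit:
{"api": "step_arm", "payload": {"series": [[0.3,0,0,0,0],[0.1,0,0,0,0],[-0.05,0,0,0,0],[-0.05,0,0,0,0],[-0.05,0,0,0,0],[-0.05,0,0,-0.1,0],[-0.05,0,0,-0.4,0],[-0.05,0,0,-0.4,0],[-0.3,0,0,-0.1,0],[-0.3,0,0,0,0]]}}

```text
t: 32.2
eef_pos: [0.6403, -0.2641, 0.1348]
tcp_rot: [0.21, 3.126, -0.006]
wrist_force: [-0.3, -0.3, 0.2]
opening: 0.649
```

Emit:
{"api": "step_arm", "payload": {"series": [[-0.3,0.2,0,-0.1,0],[-0.3,0,0,0,0],[-0.3,0,0,0,0],[-0.3,0,0,0,0]]}}

```text
t: 32.53
eef_pos: [0.6172, -0.2597, 0.1385]
tcp_rot: [-0.211, -3.134, -0.001]
wrist_force: [0.2, 0.2, -0.5]
opening: 0.649
```

Run:
```python
from h import *
s,p=bars(.022)
print("w");wrects(s,masks(p)["white"],.012)
plan([(350,-430,200,172.3,10)],-0.3)
```

```text
t 32.53 pos [ 617.2 -259.7  138.5] head 172.29 F [ 0.2  0.2 -0.5] open 55.2
  [ 767.8 -681.9  228.1   99.8  -71.8] [ 28. 391.] 360
  [ 654.3 -138.9   94.4   38.8   -7.6] [492. 259.] 310
  [ 644.8 -200.9  111.5   36.9   -7.2] [411. 256.] 405
  [ 636.3 -263.   128.9   35.5   -7.7] [327. 256.] 430
w
  [729.8 -26.8 268.9 163.7  15.5] [585. 278.] 604
  [485.1  15.  102.4  54.1 -35.4] [621.  42.] 360
  [ 613.1 -332.1  514.9  412.4   80.9] [220. 171.] 2877
[[-0.3,0.24,-0.2,-0.06,0.0],[-0.3,0.24,-0.21,-0.06,0.0],[-0.3,0.24,-0.2,-0.06,0.0],[-0.3,0.24,-0.21,-0.06,0.0],[-0.3,0.24,-0.2,-0.06,0.0],[-0.3,0.24,-0.21,-0.06,0.0],[-0.3,0.25,-0.2,-0.06,0.0],[-0.3,0.24,-0.21,-0.07,0.0],[-0.3,0.25,-0.2,-0.06,0.0],[-0.3,0.242,-0.206,-0.066,0.0]]
end [ 350.  -430.   200.   172.3]
```

Emit:
{"api": "step_arm", "payload": {"series": [[-0.3,0.24,-0.2,-0.06,0],[-0.3,0.24,-0.21,-0.06,0],[-0.3,0.24,-0.2,-0.06,0],[-0.3,0.24,-0.21,-0.06,0],[-0.3,0.24,-0.2,-0.06,0],[-0.3,0.24,-0.21,-0.06,0],[-0.3,0.24,-0.2,-0.06,0],[-0.3,0.24,-0.21,-0.06,0],[-0.3,0.24,-0.2,-0.06,0],[-0.3,0,0,0,0]]}}

```text
t: 33.42
eef_pos: [0.3753, -0.4166, 0.1937]
tcp_rot: [-0.216, -3.133, 0.004]
wrist_force: [-0.3, 0.5, 1.1]
opening: 0.65
```

Emit:
{"api": "step_arm", "payload": {"series": [[-0.3,0,0,0,0],[-0.3,0,0,0,0],[-0.3,0,0,0,0]]}}

```text
t: 33.67
eef_pos: [0.3795, -0.4126, 0.1926]
tcp_rot: [-0.21, -3.134, -0.002]
wrist_force: [0.3, 0.6, 0.1]
opening: 0.649
```

Run:
```python
from h import *
show(); p,d=camera("top"); q,_=camera("scene")
for n,P in(("top",p),("scene",q)):
    for z in (.022,.055):
        for r in rects(n,masks(P)["brown"],z,60):
            if 600<r[0]<690 and abs(r[1])<300 and (r[1]>100)==(z>.05): print(n,r)
a=cv2.resize(p[95:240,150:460,::-1],(800,374),interpolation=cv2.INTER_CUBIC)
b=cv2.resize(q[150:250,370:500,::-1],(260,200),interpolation=cv2.INTER_CUBIC); c=cv2.resize(p[140:200,185:230,::-1],(150,200),interpolation=cv2.INTER_CUBIC)
f=np.zeros((574,800,3),np.uint8); f[:374]=a; f[374:,:260]=b; f[374:,270:420]=c; cv2.imwrite("pics/fin.png",f)
```

```text
t 33.67 pos [ 379.5 -412.6  192.6] head 172.35 F [0.3 0.6 0.1] open 55.2
top (632.4, -197.6, 80.6, 33.9, -7.3, [392.0, 179.0])
top (686.8, -269.2, 33.4, 29.3, 80.2, [431.0, 151.0])
top (656.6, -136.2, 92.2, 34.3, -7.1, [364.0, 167.0])
top (640.3, 177.2, 77.9, 39.1, 7.6, [210.0, 174.0])
scene (638.7, -265.0, 129.6, 36.8, -7.8, [328.0, 357.0])
scene (648.2, -202.2, 110.8, 37.4, -7.4, [350.0, 333.0])
scene (657.5, -139.4, 93.0, 38.0, -7.4, [370.0, 311.0])
scene (640.9, 173.6, 78.8, 51.0, 7.1, [429.0, 199.0])
```

View pics/fin.png

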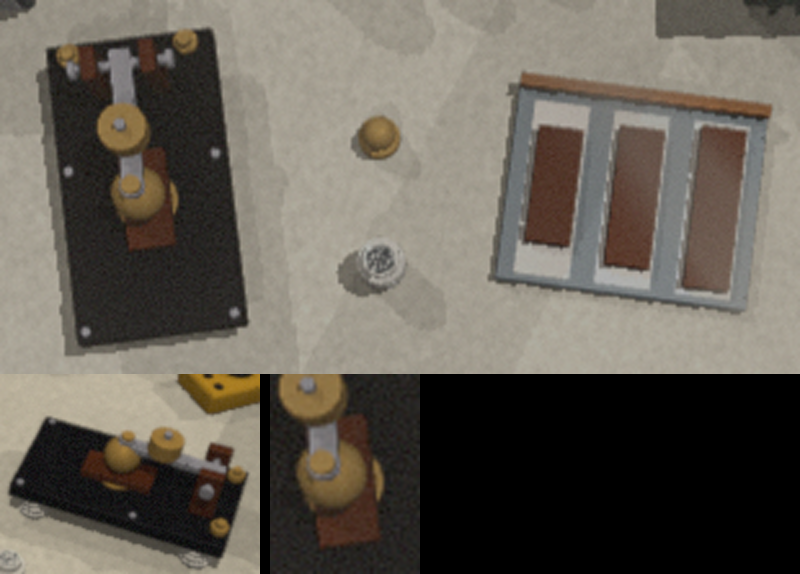

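Everything is in place: the bar under the ball at (640.3,177.2), three ordered bars centred on the marks, the insulator standing at crop (380,262), and the gripper clear. Handing in.

```bash
python3 -c "
from bench import *
print(finish_job())"
```

```text
the job is handed in; nothing more can be done
None
```

I finished the job and handed it in at about 34 s on the robot's clock; no verdict was reported.

**Placing:** I slid the 76 mm bar flat along the bed and under the ball first. Then I laid the 94, 112 and 130 mm bars on the left, middle and right marks. The tester is on the left of the tray, so the shortest of the three is next to it.

**76 mm bar:** its centre is at about (640.3, 177.2) mm, against a seat estimate of about (640, 178.5). It lies along the bed at about 7°.

**The other three:** in the wrist view, each bar is about 1.3 mm or less from its mark's centre and within 0.5° of its direction.

**Insulator:** it was standing in the last picture, and the gripper was clear of everything.

**What disagreed or went less smoothly:**
- **Cameras:** the views differed by 2 to 4 mm on the loose bars, and the wrist camera's reading of the bed edge put the seat about 5 mm nearer the robot. The scene camera puts the three tray bars 1 to 4 mm off, but its outline seems to include their sides. The top camera's outlines of the 112 and 130 mm bars were broken up by glare, so it could not confirm those two.
- **Slide:** at the end of one move during the slide the wrist read about 45 N vertically and 37 N horizontally, so the peak may have been higher. That is well below the 120 N limit. The bar then jumped about 4 mm too far and I pulled it back.
- **Not measured:** I did not read the weighted arm's angle; the pictures only show the ball resting on the bar.

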